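# Set up the laundry label press

### The job

Get the label press ready for the next batch: loosen the jam nut on the press head, turn the pressure screw until its pointer stands at the black index mark, and tighten the nut fully home again without losing the setting. Set the press timer to 35 seconds (left wheel 3, right wheel 5), and put everything that has been left lying on the press bed into the grey tub; leave the other things on the table where they are.

Things in the scene. Friction and masses are not known exactly. Their poses are not given: they have to be found in the camera images.
- press: label press, fixed. Origin on the table under the bed's centre; x away from the operator, y left. Bed: grey pad 270 (x) by 290 (y) mm, top 60 mm up. The head, a white block with arm, is parked at the right, centre 280 mm to -y; on it a round dial plate (104 mm across, top 172 mm up) with the upright screw and nut. Column 88 mm across, 195 tall at x 190, y -140, with a lever up to 215 mm high
- index_mark (a point): short black raised mark on the dial plate, 42 mm from the screw's axis on the side towards the operator (-x of the press)
- lock_nut (a joint): jam nut under the screw's head, vertical axis. 0 = tight (hard stop); grows as it turns anticlockwise seen from above, to 2.4 rad at most. Stiff (0.25 Nm, up to 0.12 Nm more when nearly tight), stays where left, does not rise. Beyond about 0.5 rad the screw is free; below that the nut clamps the screw ever harder (about 2 Nm at 0)
- nut_grip (a point): centre of the jam nut, a steel hexagon 50 mm across flats, 58 over corners, 18 tall (175 to 193 mm above the table); turns with it. Its x axis is square to one pair of flats; the other pairs stand at 60 and 120 degrees to it. A 3 mm gap lies between it and the dial plate
- screw (a joint): pressure screw on the nut's axis. 0 = its pointer stands exactly at the index mark; positive = pointer is anticlockwise of the mark seen from above; range -0.8 to 2.4 rad; 0.1 Nm when free, stays where left, does not rise
- screw_grip (a point): centre of the screw's head, 217 mm above the table: a steel bar 34 mm long (along its x), 16 mm wide (along its y), 32 mm tall (201 to 233 mm), which passes between the fingers when the nut below is gripped. Turns with the screw
- pointer_tip (a point): tip of the small nose (6 mm wide) on the head's end, 24 mm from the axis along -x of the head: the screw's pointer
- timer: press timer, fixed: grey casing 110 (x) by 150 (y) mm, arched top of radius 50 mm about a level axis along y, 50 mm up. Origin under its centre on the table, x away from the operator. On that axis two black digit wheels, radius 53 mm, 18 mm thick, each with a thumb tab; ten ticks beside each are digits 0 (nearest the operator) to 9, evenly spaced, longer at 0 and 5
- tub: grey plastic tub, fixed, 180 (x) by 220 (y) by 60 mm high, walls and floor 5 mm; origin under its centre on the table
- tub_in (a point): centre of the tub's inner floor
- wheel_tens (a joint): the tens wheel, the left (+y) one, 28 mm from the casing's middle. 0 rad = digit 0, each digit 0.18 rad more, 1.62 = digit 9; it grows as the tab moves away from the operator. At digit 4.5 the tab stands upright, at 0 it leans 0.81 rad towards the operator. Stays where left (0.1 Nm)
- wheel_tens_tab (a point): grip point on the tens wheel's tab, 78 mm from the wheel's axis. The tab is 9 mm thick (along its path), 18 mm wide (along the axis) and reaches from 53 to 88 mm from the axis; moves with the wheel
- wheel_units (a joint): the units wheel, the right (-y) one, 28 mm from the casing's middle. 0 rad = digit 0, each digit 0.18 rad more, 1.62 = digit 9; it grows as the tab moves away from the operator. At digit 4.5 the tab stands upright, at 0 it leans 0.81 rad towards the operator. Stays where left (0.1 Nm)
- wheel_units_tab (a point): grip point on the units wheel's tab, 78 mm from the wheel's axis. The tab is 9 mm thick (along its path), 18 mm wide (along the axis) and reaches from 53 to 88 mm from the axis; moves with the wheel
- brush: wooden clothes brush: 130 x 48 x 34 mm box-like, wood on top, black bristle block below; loose; origin at its centre, x along its length, y across, z up as it lies on the bed. May be absent
- soap: bar of laundry soap, cream, 85 x 55 x 30 mm; loose; origin at its centre, x along its length, y across, z up as it lies on the bed. May be absent
- tin: flat metal tin with lid, 97 x 64 x 28 mm; loose; origin at its centre, x along its length, y across, z up as it lies on the bed. May be absent
- peg: large wooden clothes peg, 100 x 18 x 20 mm; loose; origin at its centre, x along its length, y across, z up as it lies on the bed. May be absent
- mug: white mug, 80 mm across, 90 mm tall, loose, not part of the job; origin under its centre
- tape_roll: roll of label tape lying flat, 90 mm across, 30 mm tall, loose, not part of the job; origin under its centre
- dosing_cup: clear dosing cup, 70 mm across, 70 mm tall, loose, not part of the job; origin under its centre
- starch_can: aluminium can, 64 mm across, 150 mm tall, loose, not part of the job; origin under its centre
Mind the look-alikes: they are no part of the job. What is shaped like the tin but red is not meant.

How it is judged:
By the outcome, as a careful person would: the job done as asked, in the order asked, and still so for the second after the job is handed in, with the robot touching nothing.
Of brush, soap, tin, peg only 3 to 4 are there at a start; the rules pass over those that are not, and their reading is None.
At some moment in a run one of brush, soap, tin, peg may be knocked a few centimetres aside while the robot is not near it.
Once in a run the grip may slacken for a moment while it holds something.
It also fails if it takes over 210 s, if anything falls off the work surface, if the arm or the gripper's body presses on something with over 40 N, if the wrist force passes 120 N, or if a joint passes its speed limit or range.

### The arm

A 6-joint arm with a two-finger parallel gripper is mounted at the origin on the work surface. World frame = base frame: x ahead of the robot, y to its left, z up, the work surface at z = 0. Lengths are in mm, angles in rad, forces in N, time in s.
With the tool pointing down it reaches from about 200 to 875 mm from the base axis. Payload 3.4 kg.
Tool frame: the origin (TCP) lies midway between the tips of the shut fingers; the grasp point (between the pads) lies 19 mm behind it; x points along the fingers, z is the direction in which the jaws open and shut, and the axes are right-handed (so a half turn about x gives the same grasp; the last joint's range is limited). The gripper opens to 94 mm and grips with 3 to 60 N. Pads are 16 mm wide; open, the fingers measure 119 mm over their backs; the gripper's body (75 mm by 177 mm) begins 78 mm behind the grasp point.
Start: joints at [1.188, 0.276, 1.505, -0, 1.361, -0.121], TCP at [148.838, 555.439, 205.493] pointing down, gripper open.
Joint ranges: [-2.89, 2.89], [-0.75, 2.08], [0.22, 2.7], [-1.18, 4.32], [0.11, 2.71], [-2.7, 2.7]. Speed limits (rad/s): [2.57, 2.57, 3.14, 3.14, 3.14, 3.14].

### API

Orientations are given as [roll, pitch, yaw] about the fixed x, y, z axes, in that order (R = Rz(yaw) Ry(pitch) Rx(roll)).
In Python, from rig import state, snapshot, order, finder gives the robot as it stands.
- The arm moves only by the shell command python3 -m jog 'ROWS' [OPENING] [FORCE]. ROWS is JSON, a list of rows, each a list of 2 entries, a list of its own where there are three numbers: the shift along the tool's x, y, z in cm, then the turn about the tool's x in degrees. In form: [[[dx, dy, dz], spin], ...]. A call has 1 to 8 rows; each row shifts and turns the commanded pose from where the row before left it, along the tool's axes as they then stand; what a row does not reach is not made up. A row lasts 1/12 s, in which the tool goes at most 41.7 mm and 7.16 degrees, less where a joint would pass 70% of its speed; a pose out of reach is approached as far as the arm can. A call is refused whole if a number of a shift passes 4.17 or a number of a turn 7.16, either way. A call with a gripper value outside its range is refused whole. OPENING is the closure, from -1 (fully open) to 1 (shut), so that 0 is half open, set as the call begins (- or left out, the last holds). The fingers move at their own pace and stop on an object; FORCE is the grip in N (left out, the last holds). Time passes only in rows, so rows that do not move let the fingers close. It gives the time, the measured TCP pose, the force and the opening at its end, in the units of the state.
- state(): the state, without advancing time (a new reading comes with each control period).
- snapshot(name): name is "scene" or "top" or "wrist"; returns a dict with "pixels" (420x560x3 uint8, red, green, blue), "K" (3x3 intrinsics, pixels), "k1" (the pictures are not rectified: a ray, as slopes to the right and down, at radius r is drawn at 1 + k1 r^2 times it, then the intrinsics apply), "R" (3x3) and "t" (3): a world point X has camera coordinates R X + t; the wrist camera has in their place "hand_eye" (4x4, takes a point from camera to tool coordinates, whose origin is the TCP and whose axes are the tool frame's). Camera axes: x right, y down, z forward; pixel columns grow to the right and rows downward; lengths in mm; the calibration is good to about 2 mm. A picture is of the moment at which its call begins: read the wrist's pose just before it. There is no depth.
- order.sign_off(): hands the job in, once; it reports no verdict.
Trained networks look in the newest picture that a camera, given by its name, has taken for a name from the list of things; names that differ only in an ending like _2 or _b are one class to them, and where a whole thing is asked for, a point or a joint stands for the part that bears it (a point fixed in the world has none). Each returns a list of dicts, best first, with "score" (0 to 1); they miss things now and then, are a little off and sometimes report something else, mostly with a low value. They report only what shows in the picture. A call takes as long as a camera call. They do not tell look-alikes from the thing itself.
- finder.spot_in(camera, target): "centre" ([x, y, z] in mm, in the coordinates of the camera as it stood for that picture, good to about 4 mm: the middle of the surface that is visible of it).
- finder.regions_of(camera, target): "mask" (420x560 bool, what is visible of it).
The state is a dict: "time": time; "joint_pos": joint angles; "qd": joint speeds; "effort": joint torques, N m; "tcp_pos": TCP position; "orientation": TCP orientation; "force": force on the tool from outside, world axes, zero at the start; "moment": the same for the moment, N m; "grip_width": finger opening in mm.
Only numpy, scipy, OpenCV 4.12 (cv2) and the standard library are available. Lean on these libraries where they do the work, as an engineer would, in place of code of your own. Each camera call takes 0.05 s, during which the arm holds its last target. There are 200 camera calls.

## Working session

There is one attempt and no reset: what is moved stays moved. The work goes in short steps, Python scripts to look and compute and a shell command to move; the robot and the scene stay as the last step left them, time stands still between calls to the robot, and variables do not carry over. Pictures are saved under pics/ and viewed, about 12 in all and at most 16, crops included, and the job is handed in when it is done.

```bash
ls; mkdir -p pics; cat > h.py <<'E'
import numpy as np, cv2
from scipy.spatial.transform import Rotation as Ro
from rig import state, snapshot, order, finder
def T():
    s=state(); M=np.eye(4); M[:3,:3]=Ro.from_euler('xyz',s['orientation']).as_matrix(); M[:3,3]=s['tcp_pos']; return M
def snap(n,save=None):
    M=T(); p=snapshot(n)
    if n=='wrist':
        C=M@np.array(p['hand_eye'])
    else:
        W=np.eye(4);W[:3,:3]=p['R'];W[:3,3]=p['t'];C=np.linalg.inv(W)
    p['C']=C
    if save: cv2.imwrite('pics/'+save+'.png',p['pixels'][:,:,::-1])
    return p
def proj(p,X):
    X=np.atleast_2d(X).astype(float); c=(X-p['C'][:3,3])@p['C'][:3,:3]; s=c[:,:2]/c[:,2:]
    s=s*(1+p['k1']*(s**2).sum(1,keepdims=True)); K=np.array(p['K']); return s@K[:2,:2].T+K[:2,2]
def unproj(p,uv,z):
    uv=np.atleast_2d(uv).astype(float); K=np.array(p['K']); d=(uv-K[:2,2])/[K[0,0],K[1,1]]; s=d.copy()
    for _ in range(20): s=d/(1+p['k1']*(s**2).sum(1,keepdims=True))
    r=np.c_[s,np.ones(len(s))]@p['C'][:3,:3].T; o=p['C'][:3,3]; return o+r*((z-o[2])/r[:,2:])
def spot(cam,p,n):
    return [(round(r['score'],2),(p['C'][:3,:3]@np.array(r['centre'])+p['C'][:3,3]).round(0).tolist()) for r in finder.spot_in(cam,n)[:3]]
E
python3 - <<'E'
from h import *
s=state();print(s)
for c in('top','scene'):
    p=snap(c,c+'0'); print(c,p['C'].round(2).tolist(),np.array(p['K']).tolist(),p['k1'])
    for n in 'press lock_nut screw timer tub wheel_tens wheel_tens_tab wheel_units_tab nut_grip pointer_tip index_mark brush soap tin peg mug tape_roll dosing_cup starch_can'.split():
        try: print(n,spot(c,p,n))
        except Exception as e: print(n,e)
E
```

```text
pics
{'time': 0.0, 'joint_pos': array([ 1.18802160e+00,  2.76563124e-01,  1.50610115e+00, -8.10192538e-06,
        1.36069579e+00, -1.21018692e-01]), 'qd': array([-5.61507442e-04,  7.72706529e-04,  2.16390832e-03, -4.32125186e-04,
        5.14840475e-05,  1.41159010e-04]), 'effort': array([-2.60557435e-04, -4.04580295e+01, -2.37232322e+01,  6.99454523e-02,
        3.49027303e-02, -1.44412525e-04]), 'tcp_pos': array([148.60492067, 554.88589797, 204.63566589]), 'orientation': array([ 3.0250555 ,  1.5690289 , -1.94908781]), 'force': array([0.2764756 , 0.12730074, 0.61777722]), 'moment': array([-0.01251709,  0.0137702 , -0.01725578]), 'grip_width': 93.84026720439452}
top [[-0.0, -0.99, 0.16, 277.85], [-1.0, 0.01, 0.01, -63.98], [-0.01, -0.16, -0.99, 1605.46], [0.0, 0.0, 0.0, 1.0]] [[533.2989141988068, 0.0, 279.6995186856344], [0.0, 533.2989141988068, 208.7552152319626], [0.0, 0.0, 1.0]] -0.14502326939871038
press [(0.6, [538.0, 174.0, 64.0]), (0.21, [452.0, 357.0, 90.0])]
lock_nut [(0.64, [480.0, 6.0, 190.0]), (0.61, [540.0, 176.0, 62.0]), (0.35, [412.0, -417.0, 102.0])]
screw [(0.57, [4
[... 1314 characters left out ...]
97.0])]
wheel_units_tab [(0.72, [426.0, -416.0, 104.0]), (0.36, [449.0, -369.0, 87.0]), (0.32, [357.0, -136.0, 31.0])]
nut_grip [(0.74, [588.0, 212.0, 81.0]), (0.49, [505.0, 11.0, 202.0])]
pointer_tip [(0.54, [494.0, 6.0, 225.0]), (0.26, [622.0, -236.0, 5.0])]
index_mark [(0.75, [573.0, 183.0, 57.0])]
brush [(0.45, [492.0, 10.0, 227.0]), (0.34, [589.0, -440.0, 45.0])]
soap [(0.56, [464.0, 360.0, 89.0])]
tin [(0.79, [279.0, 297.0, 27.0]), (0.59, [458.0, 220.0, 89.0])]
peg [(0.77, [588.0, 211.0, 82.0]), (0.67, [503.0, 9.0, 198.0])]
mug [(0.69, [281.0, -220.0, 57.0])]
tape_roll [(0.62, [351.0, -135.0, 32.0])]
dosing_cup []
starch_can [(0.77, [767.0, -29.0, 124.0]), (0.63, [622.0, -239.0, 5.0])]
```

View pics/top0.png

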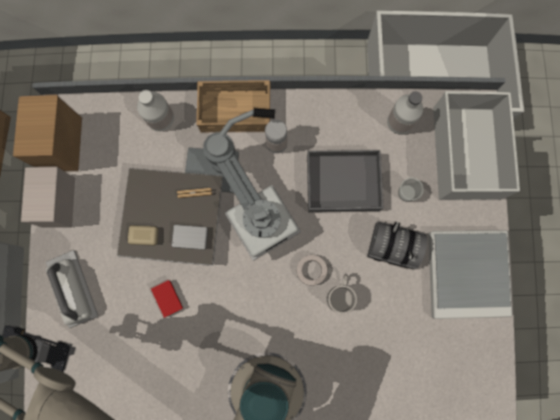

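View pics/scene0.png

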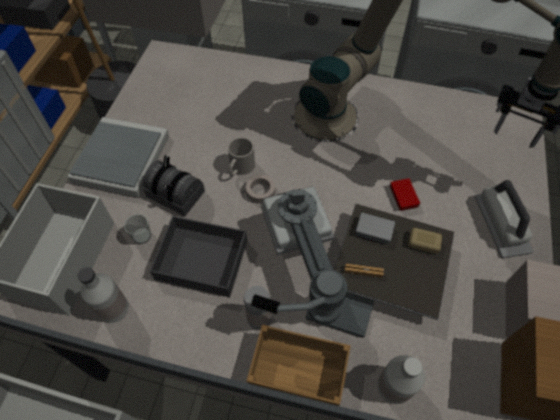

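The pictures show soap (143,235), tin (190,237) and peg (195,192) on the bed. The red look-alike is at (167,298), the nut and screw at (263,217), the tub at (344,180) and the timer at (398,243). There is no brush on the bed.

```bash
cat >> h.py <<'E'
def yawz():  # world direction of tool z, deg
    z=T()[:3,2]; return np.degrees(np.arctan2(z[1],z[0]))
def plan(x,y,z,ang=None):
    """target TCP and world direction (deg, mod 180) of jaw axis. Turn first, then shift; prints shift in tool axes after the turn, cm"""
    M=T(); s=state(); a=0
    if ang is not None:
        # spin about tool x (pointing down): +spin turns clockwise from above
        a=-(((ang-yawz())+90)%180-90)
    d=np.array([x,y,z])-M[:3,3]
    R=M[:3,:3]
    print('jaw',round(yawz(),1),'spin',round(a,1),'j6',round(float(s['joint_pos'][5]),2),'tcp',M[:3,3].round(1),
     '| shift before turn',(R.T@d/10).round(2),'| after turn',((R@Ro.from_euler('x',a,degrees=True).as_matrix()).T@d/10).round(2))
E
python3 - <<'E'
from h import *
print(T().round(3)); p=snap('wrist'); print(np.array(p['hand_eye']).round(2),np.array(p['K'])[0,0],p['k1'])
q=snap('top')
print(unproj(q,[[125,168],[222,172],[214,264],[118,258],[170,216]],60).round(0)); print(unproj(q,[[263,217],[260,211]],217).round(0))
plan(480,10,450,0)
E
```

```text
[[ 0.00000e+00 -9.66000e-01  2.59000e-01  1.48855e+02]
 [ 0.00000e+00  2.59000e-01  9.66000e-01  5.55417e+02]
 [-1.00000e+00 -0.00000e+00  0.00000e+00  2.05456e+02]
 [ 0.00000e+00  0.00000e+00  0.00000e+00  1.00000e+00]]
[[  -0.     -0.28    0.96 -179.25]
 [   0.     -0.96   -0.28   80.65]
 [   1.      0.      0.      1.09]
 [   0.      0.      0.      1.  ]] 319.42024721110323 -0.04337924582257363
[[663. 424.  60.]
 [647. 128.  60.]
 [373. 147.  60.]
 [391. 433.  60.]
 [515. 281.  60.]]
[[487.  -2. 217.]
 [503.   6. 217.]]
jaw 75.0 spin 75.0 j6 -0.12 tcp [148.8 555.5 205.5] | shift before turn [-24.46 -46.11 -44.11] | after turn [-24.46 -54.54  33.12]
```

```bash
python3 -m jog '[[[-2,-2.4,-2.2],0],[[-2,-2.4,-2.2],0],[[-2,-2.4,-2.2],0],[[-1.5,-2.4,-2.2],0],[[-1,-2.4,-2.2],0],[[-1,-2.4,-2.2],0],[[0,-2.4,-2.2],0],[[0,-2.4,-2.2],0]]'; python3 -m jog '[[[0,-2.4,-2.2],0],[[0,-2.4,-2.2],0],[[0,-2.4,-2.2],0],[[0,-2.4,-2.2],0],[[0,-2.4,-2.2],0],[[0,-2.4,-2.2],0],[[0,-2.4,-2.2],0],[[0,-2.4,-2.2],0]]';  python3 -m jog '[[[0,-2.4,-2.2],0],[[0,-2.3,-2.2],0],[[0,-2.3,-2.2],0],[[0,0,-2.2],7],[[0,0,0],7],[[0,0,0],7],[[0,0,0],7],[[0,0,0],7]]'; python3 -m jog '[[[0,0,0],7],[[0,0,0],7],[[0,0,0],7],[[0,0,0],7],[[0,0,0],7],[[0,0,0],5],[[0,0,0],0],[[0,0,0],0]]'
python3 - <<'E'
from h import *
plan(490,0,300,0)
E
```

```text
time: 2.77
tcp_pos: [289.6, 334.6, 301.5]
orientation: [-0.626, 1.568, 0.684]
force: [0.3, 0.3, -0.5]
grip_width: 93.9
time: 3.43
tcp_pos: [429.2, 114.5, 300.7]
orientation: [-0.937, 1.57, 0.372]
force: [0.6, 0.9, 0.2]
grip_width: 93.9
time: 4.1
tcp_pos: [473.5, 12.6, 300.5]
orientation: [0.552, 1.571, 1.244]
force: [-0.5, -0.2, 0.3]
grip_width: 94.2
time: 4.77
tcp_pos: [473.4, 12.9, 300.5]
orientation: [0.557, 1.571, 0.559]
force: [0.0, -0.2, -1.0]
grip_width: 94.0
jaw 0.1 spin 0.1 j6 -0.12 tcp [473.4  12.9 300.5] | shift before turn [ 0.05 -1.3   1.65] | after turn [ 0.05 -1.29  1.66]
```

```bash
python3 - <<'E'
from h import *
p=snap('wrist'); im=p['pixels'][:,:,::-1].copy()
uv=proj(p,[[490,0,193],[490,0,233]]); print(uv,state()['joint_pos'].round(2))
for n in('lock_nut','screw','screw_grip','nut_grip','pointer_tip','index_mark'): print(n,spot('wrist',p,n))
c=uv[0].astype(int); c=np.clip(c,[130,110],[430,310]); cv2.imwrite('pics/w1.png',cv2.resize(im[c[1]-100:c[1]+100,c[0]-130:c[0]+130],None,fx=3,fy=3,interpolation=cv2.INTER_CUBIC)); print(c)
E
```

```text
[[301.14378781 217.8772312 ]
 [303.67887553 233.07209601]] [-0.12  0.08  1.52  0.    1.54 -0.12]
lock_nut [(0.86, [486.0, 17.0, 190.0]), (0.53, [434.0, -321.0, 70.0]), (0.42, [451.0, 194.0, 90.0])]
screw [(0.28, [600.0, -216.0, 21.0])]
screw_grip [(0.9, [489.0, 11.0, 232.0])]
nut_grip [(0.73, [487.0, 19.0, 196.0]), (0.19, [490.0, 14.0, 232.0])]
pointer_tip [(0.58, [493.0, 13.0, 233.0]), (0.47, [601.0, -219.0, 19.0])]
index_mark [(0.77, [554.0, 105.0, 135.0]), (0.52, [402.0, -344.0, 90.0])]
[301 217]
```

View pics/w1.png

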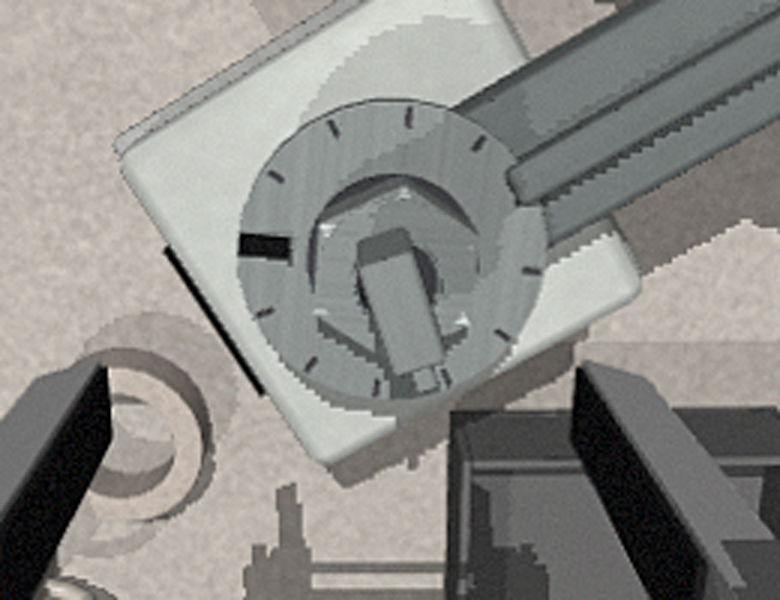

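The picture shows the mark at full pixel (259,199), on the left (-x). The pointer nose is at about (314,243), at the lower right, and one pair of the nut's flats faces left and right.

```bash
python3 - <<'E'
from h import *
p=snap('wrist')
f=lambda L:np.array(L)/3+[171,117]
from scipy.optimize import least_squares
E=unproj(p,f([[238,248],[255,180],[300,125],[390,98],[455,113],[547,250],[535,305],[500,360],[330,390],[270,330]]),172)
r=least_squares(lambda q:np.hypot(E[:,0]-q[0],E[:,1]-q[1])-q[2],[490,5,52]);print('axis',r.x,r.fun.round(1)); c=r.x[:2]
for n,L,z in(('nut',[[403,190],[325,230],[317,314],[463,322],[476,235]],193),('bar',[[357,265],[410,253],[443,358],[388,372]],233),('nose',[[428,378]],225),('mark',[[240,246],[290,248]],173)):
    X=unproj(p,f(L),z); d=X[:,:2]-c; print(n,X[:,:2].round(1).tolist(),np.hypot(*d.T).round(1),np.degrees(np.arctan2(d[:,1],d[:,0])).round(1), X[:,:2].mean(0).round(1))
E
```

```text
axis [491.94582556   9.73468045  51.75829122] [ 0.   0.4  1.3  0.2 -0.9 -0.5 -0.4  1.1  1.3 -2.4]
nut [[493.3, 36.1], [469.5, 23.5], [466.9, -3.8], [513.1, -6.5], [516.1, 22.0]] [26.4 26.4 28.5 26.7 27.1] [  87.1  148.5 -151.6  -37.4   26.9] [491.8  14.3]
bar [[478.6, 23.8], [492.7, 27.1], [502.5, -2.9], [487.4, -7.0]] [19.4 17.4 16.4 17.4] [ 133.6   87.5  -50.2 -105.3] [490.3  10.2]
nose [[499.3, -12.2]] [23.1] [-71.5] [499.3 -12.2]
mark [[441.0, 13.1], [457.6, 12.4]] [51.  34.5] [176.2 175.6] [449.3  12.7]
```

```bash
python3 -m jog '[[[0,0,0],7.1],[[0,0,0],7.1],[[0,0,0],7.1],[[0,0,0],7.1],[[0,0,0],7.1],[[0,0,0],7.1],[[0,0,0],7.1],[[0,0,0],7.1]]' >/dev/null; python3 -m jog '[[[0,0,0],6.7],[[0,0,0],0],[[0,0,0],0]]'
python3 - <<'E'
from h import *
plan(491.5,9.8,178,-63.5)
E
```

```text
time: 6.08
tcp_pos: [473.5, 12.9, 300.4]
orientation: [2.671, 1.571, 1.566]
force: [0.5, -0.4, 1.2]
grip_width: 94.2
jaw -63.3 spin 0.2 j6 0.99 tcp [473.5  12.9 300.4] | shift before turn [12.24  1.47  1.09] | after turn [12.24  1.47  1.08]
```

```bash
python3 -m jog '[[[0,1.47,1.08],0.2],[[2.5,0,0],0],[[2.5,0,0],0],[[2.5,0,0],0],[[2.5,0,0],0],[[1.5,0,0],0],[[0.7,0,0],0],[[0,0,0],0]]'; python3 -m jog '[[[0,0,0],0],[[0,0,0],0],[[0,0,0],0],[[0,0,0],0],[[0,0,0],0],[[0,0,0],0],[[0,0,0],0],[[0,0,0],0]]' 1 50
python3 - <<'E'
from h import *
plan(491.5,9.8,178,-63.5);s=state();print(s['force'],s['moment'])
E
```

```text
time: 6.75
tcp_pos: [490.4, 9.9, 177.0]
orientation: [-2.178, 1.567, 2.995]
force: [-0.0, 0.0, 0.1]
grip_width: 93.7
time: 7.42
tcp_pos: [492.0, 9.1, 178.8]
orientation: [0.23, 1.569, -0.881]
force: [0.3, -3.0, 0.2]
grip_width: 49.9
jaw -63.7 spin -0.2 j6 0.99 tcp [492.    9.1 178.8] | shift before turn [ 0.08 -0.01 -0.09] | after turn [ 0.08 -0.01 -0.09]
[ 0.3294234  -2.99118998  0.15059749] [-0.41216892  0.03486521 -0.06607449]
```

```bash
python3 -m jog '[[[0,0,0],-6],[[0,0,0],-6],[[0,0,0],-6],[[0,0,0],-6],[[0,0,0],-6],[[0,0,0],-6],[[0,0,0],-6],[[0,0,0],0]]'; python3 -c "
from h import *
s=state();print(s['force'],s['moment'],yawz())"
python3 -m jog '[[[0,0,0],0],[[0,0,0],0],[[0,0,0],0],[[-2,0,0],0],[[-4,0,0],0],[[-3.5,0,0],0],[[-2.5,0,0],0],[[0,0,0],0]]' -1
python3 - <<'E'
from h import *
plan(491.5,9.8,300,18.5)
p=snap('wrist'); im=p['pixels'][:,:,::-1]; cv2.imwrite('pics/w2.png',cv2.resize(im[80:330,100:460],None,fx=2,fy=2,interpolation=cv2.INTER_CUBIC))
print(proj(p,[[491.5,9.8,193],[491.5,9.8,233]]))
E
```

```text
time: 8.08
tcp_pos: [491.1, 9.9, 178.7]
orientation: [3.136, 1.57, 2.76]
force: [-1.6, 0.1, 2.4]
grip_width: 49.6
[-1.62235826  0.05445293  2.41313117] [-0.10444514  0.25068674  0.24034646] -21.57565465420485
time: 8.75
tcp_pos: [494.6, 9.6, 304.1]
orientation: [0.291, 1.56, -0.089]
force: [0.8, -1.4, 0.6]
grip_width: 93.7
jaw -21.8 spin -40.3 j6 0.26 tcp [494.6   9.6 304.1] | shift before turn [ 0.4 -0.1 -0.3] | after turn [ 0.4   0.12 -0.29]
[[279.79852429 205.0719101 ]
 [279.7275158  218.23275381]]
```

View pics/w2.png

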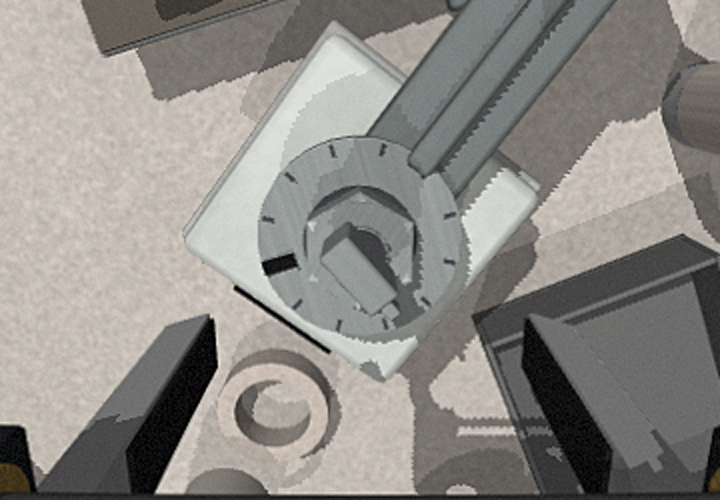

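The nut sits with its flats aligned with the jaws, so it turned with them by about 42°. The pointer nose is at crop (389,312). I'll measure the bar's direction, then go to it.

```bash
python3 - <<'E'
from h import *
p=snap('wrist'); f=lambda L:np.array(L)/2+[100,80]
for z,L in((233,[[322,258],[350,236],[398,293],[372,312]]),(225,[[390,313]]),(173,[[262,271],[297,262]]),(193,[[358,199],[310,222],[413,228]])):
    X=unproj(p,f(L),z)[:,:2]; d=X-[491.5,9.8]; print(X.round(1).tolist(),X.mean(0).round(1),np.hypot(*d.T).round(1),np.degrees(np.arctan2(d[:,1],d[:,0])).round(1))
    if z==233: e=(X[2]+X[3]-X[0]-X[1]);print('bar dir',np.degrees(np.arctan2(e[1],e[0])))
E
```

```text
[[479.0, 23.7], [493.0, 28.0], [502.2, -1.7], [489.2, -5.5]] [490.8  11.1] [18.7 18.3 15.7 15.5] [131.9  85.4 -47.2 -98.7]
bar dir -71.82989660810873
[[495.1, -11.7]] [495.1 -11.7] [21.8] [-80.5]
[[437.8, 13.7], [456.1, 11.5]] [447.   12.6] [53.8 35.4] [175.9 177.3]
[[498.3, 33.6], [473.7, 31.8], [516.9, 11.4]] [496.3  25.6] [24.7 28.3 25.4] [ 74.  129.1   3.6]
```

```bash
python3 -m jog '[[[0,0,0],-7],[[0,0,0],-7],[[0,0,0],-7],[[0,0,0],-7],[[0,0,0],-7],[[0,0,0],-5],[[0.4,0.1,-0.3],0],[[2,0,0],0]]'>/dev/null; python3 -m jog '[[[2.5,0,0],0],[[2.5,0,0],0],[[2,0,0],0],[[0.6,0,0],0],[[0,0,0],0],[[0,0,0],0]]'
python3 - <<'E'
from h import *
plan(491.5,9.8,204,18.2)
E
python3 -m jog '[[[0,0,0],0],[[0,0,0],0],[[0,0,0],0],[[0,0,0],0],[[0,0,0],0],[[0,0,0],0],[[0,0,0],0],[[0,0,0],0]]' 1 40
python3 - <<'E'
from h import *
plan(491.5,9.8,204,18.2)
E
```

```text
time: 10.02
tcp_pos: [488.1, 9.9, 198.3]
orientation: [2.551, 1.57, 2.869]
force: [-0.1, 1.3, -0.3]
grip_width: 94.1
jaw 18.2 spin 0.0 j6 -0.44 tcp [488.1   9.9 198.3] | shift before turn [-0.57 -0.11  0.32] | after turn [-0.57 -0.11  0.32]
time: 10.68
tcp_pos: [488.3, 9.8, 198.5]
orientation: [0.367, 1.571, 0.686]
force: [-0.3, -0.8, -0.5]
grip_width: 44.4
jaw 18.3 spin 0.1 j6 -0.44 tcp [488.3   9.8 198.5] | shift before turn [-0.55 -0.1   0.3 ] | after turn [-0.55 -0.1   0.3 ]
```

```bash
python3 -m jog '[[[-0.5,-0.1,0.3],0],[[0,0,0],0],[[0,0,0],0],[[0,0,0],0],[[0,0,0],0],[[0,0,0],0],[[0,0,0],0],[[0,0,0],0]]' 1 40
python3 - <<'E'
from h import *
plan(491.5,9.8,204,18.2)
E
```

```text
time: 11.35
tcp_pos: [490.2, 9.3, 203.5]
orientation: [-3.065, 1.568, -2.745]
force: [-4.4, -1.5, 4.5]
grip_width: 15.4
jaw 18.3 spin 0.1 j6 -0.44 tcp [490.2   9.3 203.5] | shift before turn [-0.05  0.    0.14] | after turn [-0.05  0.    0.14]
```

Gripped at 16 mm. I'll turn it clockwise by 112°.

```bash
python3 -m jog '[[[0,0,0],7],[[0,0,0],7],[[0,0,0],7],[[0,0,0],7],[[0,0,0],7],[[0,0,0],7],[[0,0,0],7],[[0,0,0],7]]'; python3 -m jog '[[[0,0,0],7],[[0,0,0],7],[[0,0,0],7],[[0,0,0],7],[[0,0,0],7],[[0,0,0],7],[[0,0,0],7],[[0,0,0],7]]';python3 -m jog '[[[0,0,0],0],[[0,0,0],0]]'
python3 - <<'E'
from h import *
plan(491.5,9.8,204,-94)
E
python3 -m jog '[[[0,0,0],0],[[0,0,0],0],[[0,0,0],0],[[-2,0,0],0],[[-4,0,0],0],[[-3,0,0],0],[[-0.6,0,0],0],[[0,0,0],0]]' -1
python3 - <<'E'
from h import *
plan(491.5,9.8,300,-13.5)
p=snap('wrist'); im=p['pixels'][:,:,::-1]; cv2.imwrite('pics/w3.png',cv2.resize(im[105:305,150:410],None,fx=3,fy=3,interpolation=cv2.INTER_CUBIC))
E
```

```text
time: 12.02
tcp_pos: [491.1, 9.2, 203.5]
orientation: [-1.336, 1.569, -2.0]
force: [-2.5, -2.9, 3.0]
grip_width: 15.7
time: 12.68
tcp_pos: [491.5, 8.3, 203.5]
orientation: [0.119, 1.568, -1.523]
force: [-2.8, -5.7, 2.8]
grip_width: 15.9
time: 12.85
tcp_pos: [491.5, 8.3, 203.5]
orientation: [0.096, 1.568, -1.54]
force: [-1.7, -5.3, 3.0]
grip_width: 15.4
jaw -93.7 spin 0.3 j6 1.51 tcp [491.5   8.3 203.5] | shift before turn [-0.05 -0.01 -0.15] | after turn [-0.05 -0.01 -0.15]
time: 13.52
tcp_pos: [493.2, 10.0, 301.8]
orientation: [1.638, 1.565, 0.003]
force: [0.2, -0.5, -0.7]
grip_width: 65.4
jaw -93.7 spin -80.2 j6 1.51 tcp [493.2  10.  301.8] | shift before turn [ 0.18 -0.17  0.04] | after turn [ 0.18 -0.06 -0.16]
```

View pics/w3.png

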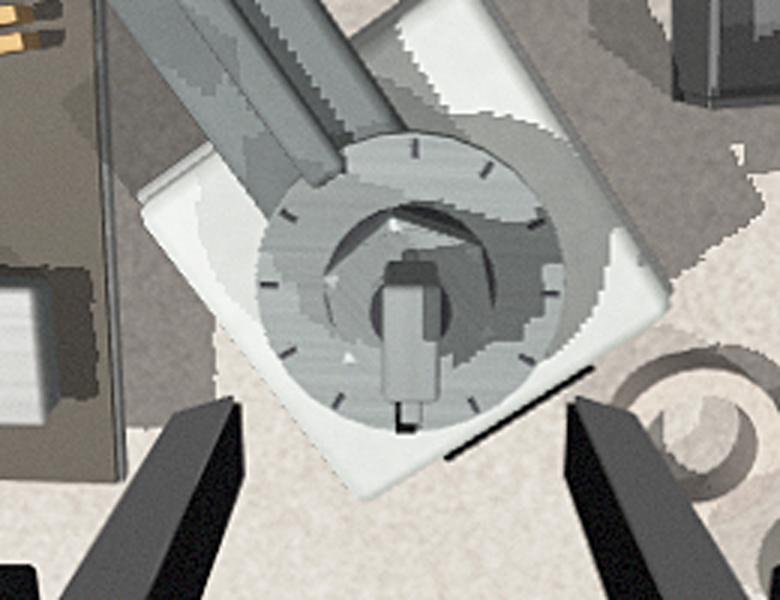

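The pointer nose, at crop (412,413), almost covers the mark, whose left edge peeks out at (396,415) to (415,432). I'll work out the numbers.

```bash
python3 - <<'E'
from h import *
p=snap('wrist'); f=lambda L:np.array(L)/3+[150,105]
A=np.array([491.5,9.8])
X=unproj(p,f([[385,286],[384,397],[440,286],[437,397]]),233)[:,:2]
e=X[1]+X[3]-X[0]-X[2];print('bar dir',np.degrees(np.arctan2(e[1],e[0]))%360,X.mean(0))
for n,L,z in(('nose L,R',[[400,413],[424,413]],225),('markL',[[396,410],[396,430]],173.5)):
    X=unproj(p,f(L),z)[:,:2];d=X-A;print(n,X.round(1).tolist(),(np.degrees(np.arctan2(d[:,1],d[:,0]))%360).round(1))
# ticks on the plate: dial centre and yaw
L=[[415,148],[487,170],[539,222],[551,293],[527,360],[475,405],[338,402],[288,353],[269,285],[288,215]]
X=unproj(p,f(L),172)[:,:2]; c=X[[0,1,2,3,4,5,6,7,8,9]]
from scipy.optimize import least_squares
k=np.array([0,-1,-2,-3,-4,-5,-7,-8,-9,-10])*30
g=lambda q:(X-(q[:2]+q[2]*np.c_[np.cos(np.radians(q[3]+k)),np.sin(np.radians(q[3]+k))])).ravel()
r=least_squares(g,[491,10,48,-4]);print('dial',r.x,r.fun.round(1))
print(p['C'][:3,3])
E
```

```text
bar dir 175.52635376616067 [490.59752783   8.91707718]
nose L,R [[467.0, 13.6], [466.6, 6.7]] [171.2 187. ]
markL [[446.9, 16.4], [439.5, 16.9]] [171.6 172.2]
dial [489.01461074   8.89450452  46.96931165  -5.37448337] [-0.3  0.1 -0.3  0.2  0.4 -0.5  0.1  0.1 -0.1  0.3  0.1 -0.1 -0.2  0.1
 -0.1  0.   0.  -0.   0.3 -0.1]
[571.97845885   5.96192782 479.1748349 ]
```

```bash
python3 - <<'E'
from h import *
from scipy.optimize import least_squares
p=snap('wrist'); 
def fit(p,X,bear):
    k=np.round((np.array(bear))/30)*30
    g=lambda q:(X-(q[:2]+q[2]*np.c_[np.cos(np.radians(q[3]+k)),np.sin(np.radians(q[3]+k))])).ravel()
    return least_squares(g,[491,10,48,-4])
M=np.eye(4);a=np.radians(0.1);z=np.array([np.cos(a),np.sin(a),0]);x=np.array([0,0,-1.]);M[:3,:3]=np.c_[x,np.cross(z,x),z];M[:3,3]=[473.4,12.9,300.5]
p['C']=M@np.array(p['hand_eye']); f=lambda L:np.array(L)/3+[171,117]
X=unproj(p,f([[409,118],[479,143],[531,271],[502,336],[447,378],[377,387],[311,364],[264,312],[276,176],[334,128]]),172)[:,:2]
d=X-[491,9.5]; r=fit(p,X,np.degrees(np.arctan2(d[:,1],d[:,0]))+4); print(r.x,r.fun.round(1))
m=unproj(p,f([[240,246],[290,248]]),173)[:,:2]; print((np.degrees(np.arctan2(*(m-r.x[:2]).T[::-1]))).round(1))
B=unproj(p,f([[357,265],[410,253],[443,358],[388,372]]),233)[:,:2];e=B[2]+B[3]-B[0]-B[1];print(np.degrees(np.arctan2(e[1],e[0])))
E
```

```text
[489.796296     8.1331      47.0511684   -5.64971489] [-0.  -0.4 -0.   0.2 -0.2  0.1 -0.2 -0.3  0.4 -0.3  0.2  0.2  0.2  0.1
 -0.2  0.1 -0.1  0.  -0.   0.3]
[175.3 174.2]
-72.96927199122862
```

```bash
python3 -m jog '[[[0,-0.1,0],0],[[2.5,0,0],0],[[2.5,0,0],0],[[2.5,0,0],0],[[1.8,0,0],0],[[0.5,0,0],0],[[0,0,0],0],[[0,0,0],0]]' 0.1; python3 -c "
from h import *
plan(489.6,8.8,204,-95.5)"
```

```text
time: 14.33
tcp_pos: [490.6, 9.9, 201.5]
orientation: [-2.026, 1.57, 2.622]
force: [0.2, -0.0, 0.2]
grip_width: 42.3
jaw -93.7 spin 1.8 j6 1.51 tcp [490.6   9.9 201.5] | shift before turn [-0.25 -0.09  0.12] | after turn [-0.25 -0.09  0.12]
```

```bash
python3 -m jog '[[[-0.2,-0.1,0.1],0],[[0,0,0],0],[[0,0,0],0],[[0,0,0],0],[[0,0,0],0],[[0,0,0],0],[[0,0,0],0],[[0,0,0],0]]' 1 40; python3 -m jog '[[[0,0,0],0.9],[[0,0,0],0.9],[[0,0,0],0],[[0,0,0],0],[[0,0,0],0]]';  python3 -c "
from h import *
plan(489.6,8.8,204,-95.5)"
python3 -m jog '[[[0,0,0],0],[[0,0,0],0],[[0,0,0],0],[[-2,0,0],0],[[-4,0,0],0],[[-3,0,0],0],[[-0.6,0,0],0],[[0,0,0],0]]' -1
python3 - <<'E'
from h import *
plan(489.6,8.8,300,-19)
p=snap('wrist'); im=p['pixels'][:,:,::-1]; cv2.imwrite('pics/w4.png',cv2.resize(im[155:275,220:360],None,fx=5,fy=5,interpolation=cv2.INTER_CUBIC))
E
```

```text
time: 15.0
tcp_pos: [489.8, 8.3, 204.2]
orientation: [0.905, 1.569, -0.73]
force: [-0.6, -3.0, 5.9]
grip_width: 15.8
time: 15.42
tcp_pos: [489.8, 8.4, 204.2]
orientation: [0.931, 1.569, -0.736]
force: [-0.9, -3.1, 5.1]
grip_width: 15.7
jaw -95.5 spin 0.0 j6 1.54 tcp [489.8   8.4 204.2] | shift before turn [ 0.02 -0.02 -0.04] | after turn [ 0.02 -0.02 -0.04]
time: 16.08
tcp_pos: [490.7, 9.1, 301.5]
orientation: [1.677, 1.566, 0.01]
force: [-0.4, -0.6, 0.5]
grip_width: 66.0
jaw -95.5 spin -76.5 j6 1.54 tcp [490.7   9.1 301.5] | shift before turn [ 0.15 -0.11  0.04] | after turn [ 0.15 -0.07 -0.09]
```

View pics/w4.png

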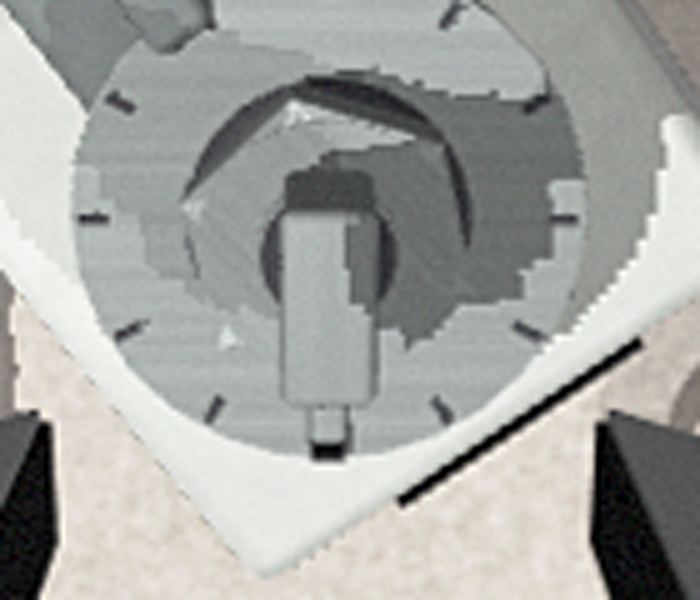

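The nose at crop (330,420) is now centred on the mark (310–350). Next I'll tighten the nut.

```bash
python3 -m jog '[[[0,0,0],-7],[[0,0,0],-7],[[0,0,0],-7],[[0,0,0],-7],[[0,0,0],-7],[[0,0,0],-7],[[0,0,0],-7],[[0,0,0],-7]]'>/dev/null;  python3 -m jog '[[[0,0,0],-7],[[0,0,0],-7],[[0,0,0],-4],[[2.5,0,0],0],[[2.5,0,0],0],[[2.5,0,0],0],[[2.5,0,0],0],[[1.3,0,0],0]]' -1;python3 -m jog '[[[0,0,0],0],[[0,0,0],0]]'; python3 -c "
from h import *
plan(490.5,9.3,178.5,-21.6)"
```

```text
time: 17.47
tcp_pos: [485.6, 9.5, 181.2]
orientation: [-2.922, 1.562, 2.986]
force: [-0.4, -0.2, 0.6]
grip_width: 93.8
time: 17.63
tcp_pos: [487.8, 9.3, 184.4]
orientation: [-2.943, 1.566, 2.965]
force: [0.3, -0.5, -0.5]
grip_width: 93.7
jaw -21.5 spin 0.1 j6 0.25 tcp [487.8   9.3 184.4] | shift before turn [0.59 0.11 0.26] | after turn [0.59 0.11 0.26]
```

```bash
python3 -m jog '[[[0.6,0.1,0.3],0],[[0,0,0],0],[[0,0,0],0],[[0,0,0],0],[[0,0,0],0],[[0,0,0],0],[[0,0,0],0],[[0,0,0],0]]' 1 55;python3 -m jog '[[[0,0,0],0],[[0,0,0],0],[[0,0,0],6],[[0,0,0],6],[[0,0,0],6],[[0,0,0],6],[[0,0,0],6],[[0,0,0],6]]'; python3 -c "
from h import *
plan(490.5,9.3,178.5,-63.6);print(state()['moment'])"; python3 -m jog '[[[0,0,0],3],[[0,0,0],3],[[0,0,0],0],[[0,0,0],0]]'; python3 -c "
from h import *
plan(490.5,9.3,178.5,-63.6);print(state()['moment'],state()['joint_pos'][5])"
```

```text
time: 18.3
tcp_pos: [490.9, 9.5, 180.6]
orientation: [3.081, 1.567, 2.706]
force: [-4.6, 1.5, 4.4]
grip_width: 49.6
time: 18.97
tcp_pos: [491.5, 9.0, 180.6]
orientation: [-2.254, 1.569, 3.022]
force: [-3.9, 0.8, 5.2]
grip_width: 49.5
jaw -57.7 spin 5.9 j6 0.88 tcp [491.5   9.  180.6] | shift before turn [ 0.21 -0.07 -0.08] | after turn [ 0.21 -0.08 -0.07]
[0.33400375 1.04440897 0.35442399]
time: 19.3
tcp_pos: [491.6, 8.9, 180.6]
orientation: [-2.198, 1.569, 2.977]
force: [-5.3, 0.2, 5.7]
grip_width: 49.5
jaw -63.4 spin 0.2 j6 0.98 tcp [491.6   8.9 180.6] | shift before turn [ 0.21 -0.08 -0.09] | after turn [ 0.21 -0.08 -0.09]
[ 0.31640193  1.2304809  -0.13402718] 0.9837290813078995
```

```bash
for i in 1 ; do python3 -m jog '[[[0,0,0],2],[[0,0,0],0]]'|grep grip; python3 -c "
from h import *
print(yawz(),state()['moment'])"; python3 -m jog '[[[0,0,0],2],[[0,0,0],0]]'|grep grip; python3 -c "
from h import *
print(yawz(),state()['moment'])"; python3 -m jog '[[[0,0,0],2],[[0,0,0],0]]'|grep grip; python3 -c "
from h import *
print(yawz(),state()['moment'])"; done
```

```text
grip_width: 49.8
-65.34686017255841 [0.40463487 1.1711566  0.67559698]
grip_width: 49.5
-67.1601286182319 [0.59284844 1.09572391 1.96228537]
grip_width: 49.7
-69.11740996655826 [0.8284325  0.89114818 2.72602041]
```

The moment jumped to 2.7 Nm, so the nut is at its hard stop. I'll release and check.

```bash
python3 -m jog '[[[0,0,0],0],[[0,0,0],0],[[0,0,0],0],[[-2,0,0],0],[[-4,0,0],0],[[-4,0,0],0],[[-2,0,0],0],[[0,0,0],0]]' -1
python3 - <<'E'
from h import *
from scipy.optimize import least_squares
plan(489.6,8.8,300,-95.5)
p=snap('wrist'); im=p['pixels'][:,:,::-1]; c=proj(p,[489.6,8.8,200])[0].astype(int);print(c)
cv2.imwrite('pics/w5.png',cv2.resize(im[c[1]-60:c[1]+60,c[0]-70:c[0]+70],None,fx=5,fy=5,interpolation=cv2.INTER_CUBIC))
E
```

```text
time: 20.47
tcp_pos: [496.2, 7.9, 305.6]
orientation: [1.074, 1.559, -0.14]
force: [0.3, -0.1, 0.4]
grip_width: 93.5
jaw -69.6 spin 25.9 j6 1.09 tcp [496.2   7.9 305.6] | shift before turn [ 0.55 -0.59 -0.32] | after turn [ 0.55 -0.67 -0.03]
[281 212]
```

View pics/w5.png

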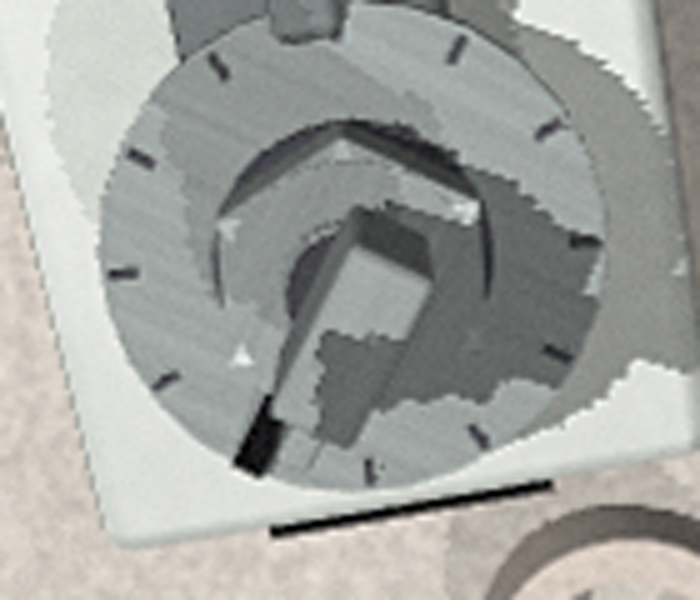

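```bash
python3 - <<'E'
from h import *
from scipy.optimize import least_squares
p=snap('wrist'); f=lambda L:np.array(L)/5+[211,152]
X=unproj(p,f([[218,67],[140,157],[123,273],[165,380],[458,50],[548,128],[585,241],[557,353],[480,437],[370,471]]),172)[:,:2]
d=X-[489.5,8.5];k=np.round((np.degrees(np.arctan2(d[:,1],d[:,0]))+5)/30)*30
g=lambda q:(X-(q[:2]+q[2]*np.c_[np.cos(np.radians(q[3]+k)),np.sin(np.radians(q[3]+k))])).ravel()
r=least_squares(g,[491,10,48,-4]);print('dial',r.x,abs(r.fun).max())
B=unproj(p,f([[358,245],[432,283],[352,447],[275,415]]),233)[:,:2];e=B[2]+B[3]-B[0]-B[1];print('bar',np.degrees(np.arctan2(e[1],e[0])),B.mean(0))
n=unproj(p,f([[300,447]]),233)[0,:2];print('nose',n,np.degrees(np.arctan2(n[1]-8.7,n[0]-489.6)))
N=unproj(p,f([[343,140],[480,213],[222,222]]),193)[:,:2]-r.x[:2];print('nut corners',np.degrees(np.arctan2(N[:,1],N[:,0])),np.hypot(*N.T))
E
```

```text
dial [489.07324837   9.30074746  46.69347721  -5.43327592] 0.23133063714040958
bar 175.4975987193471 [490.15002123   9.28048805]
nose [470.76353933  11.69505152] 170.9654363897963
nut corners [ 23.89490006 -38.65762502  83.17841047] [28.13400243 27.74439524 27.37855173]
```

The nut is home and the bar still points at the mark, within about 1°. Next is the timer.

```bash
python3 -m jog '[[[0,0,0],-6.8],[[0,0,0],-6.8],[[0,0,0],-6.8],[[0,0,0],-6.8],[[0,0,0],-6.8],[[0,0,0],-6.8],[[0,0,0],-6.8],[[0,0,0],-6.8]]'; python3 -c "
from h import *
plan(415,-370,300,-15.5)"
```

```text
time: 21.23
tcp_pos: [491.6, 8.6, 297.8]
orientation: [-2.986, 1.567, 3.038]
force: [0.1, 0.4, 0.5]
grip_width: 94.3
jaw -14.8 spin 0.7 j6 0.13 tcp [491.6   8.6 297.8] | shift before turn [ -0.2  -38.57   2.27] | after turn [ -0.2  -38.54   2.73]
```

```bash
python3 -m jog '[[[0,-3,0.2],0],[[0,-3.5,0.2],0],[[0,-3.5,0.2],0],[[0,-3.5,0.2],0],[[0,-3.5,0.2],0],[[0,-3.5,0.2],0],[[0,-3.5,0.2],0],[[0,-3.5,0.2],0]]'; python3 -m jog '[[[0,-3.5,0.2],0],[[0,-3.5,0.2],0],[[0,-3.5,0.2],0],[[0,0,0],0],[[0,0,0],0]]';python3 - <<'E'
from h import *
plan(415,-370,300,-15.5)
p=snap('wrist','w6')
for n in('timer','wheel_tens','wheel_units','wheel_tens_tab','wheel_units_tab'): print(n,spot('wrist',p,n))
E
```

```text
time: 21.9
tcp_pos: [434.9, -262.1, 297.9]
orientation: [2.716, 1.567, 2.452]
force: [0.7, -0.1, 0.7]
grip_width: 94.3
time: 22.32
tcp_pos: [413.6, -364.8, 297.4]
orientation: [2.519, 1.566, 2.251]
force: [0.1, 0.6, -0.1]
grip_width: 94.2
jaw -15.3 spin 0.2 j6 -0.58 tcp [ 413.6 -364.8  297.4] | shift before turn [-0.27 -0.46  0.27] | after turn [-0.27 -0.46  0.27]
timer [(0.89, [432.0, -374.0, 99.0]), (0.43, [355.0, -155.0, 31.0])]
wheel_tens [(0.78, [441.0, -358.0, 105.0])]
wheel_units []
wheel_tens_tab [(0.78, [443.0, -360.0, 97.0])]
wheel_units_tab [(0.69, [412.0, -411.0, 102.0])]
```

View pics/w6.png

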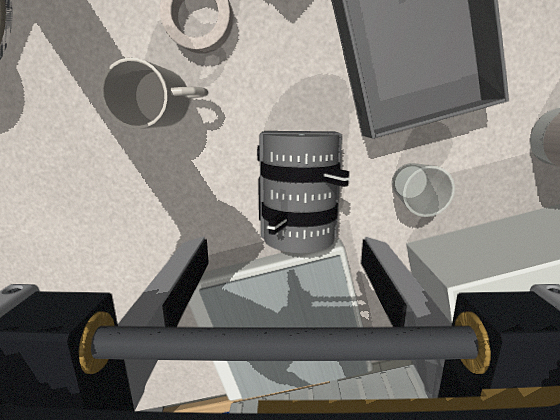

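Tens tab at (338,177), leaning away; units tab at (275,226), leaning towards the operator. I'll enlarge the timer to measure its pose.

```bash
python3 - <<'E'
from h import *
import cv2
im=cv2.imread('pics/w6.png')[120:260,240:370]; cv2.imwrite('pics/w6c.png',cv2.resize(im,None,fx=4.2,fy=4.2,interpolation=cv2.INTER_CUBIC))
E
```

```text
(no output)
```

View pics/w6c.png

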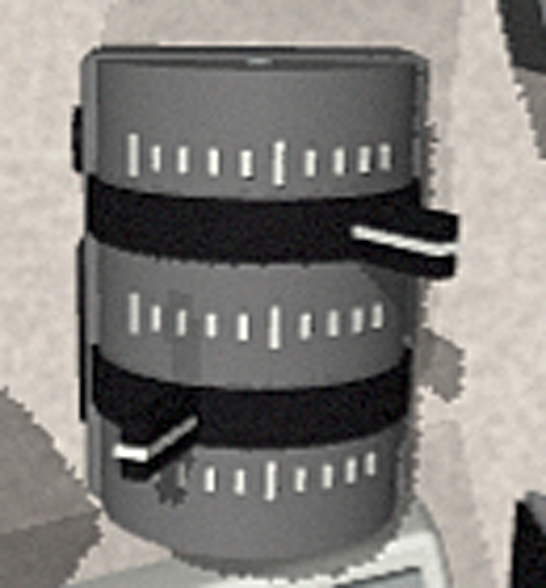

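```bash
cat > timer.py <<'E'
from h import *
from scipy.optimize import least_squares
def pt(q,y,r,th):
    c,s=np.cos(q[2]),np.sin(q[2]); lx=r*np.sin(th); 
    return np.c_[q[0]+c*lx-s*y,q[1]+s*lx+c*y,50+r*np.cos(th)+0*lx]
th=(np.arange(10)-4.5)*.18
E
python3 - <<'E'
from timer import *
p=snap('wrist'); f=lambda L:np.array(L)/4.2+[240,120]
S1=f([(135,157),(157,158),(183,160),(214,162),(247,163),(279,162),(311,162),(339,160),(365,158),(386,157)])
S2=f([(135,315),(157,319),(182,321),(211,325),(243,327),(274,327),(306,326),(333,323),(357,319),(377,316)])
S3=f([(210,480),(240,480),(270,480),(300,480),(326,476),(350,469),(371,464)])
g=lambda q:np.r_[proj(p,pt(q,q[3],50.5,th))-S1,proj(p,pt(q,q[4],50.5,th))-S2,proj(p,pt(q,q[5],50.5,th[3:]))-S3].ravel()
r=least_squares(g,[430,-385,np.radians(-15.5),48,0,-50]);q=r.x;print(q.round(1),'yaw',np.degrees(q[2]),abs(r.fun).max())
# wheels: fit y offset centre from wheel strip edges check; tab tips
for n,y,tip,base in(('tens',28,(457,248),(355,230)),('units',-28,(118,453),(195,422))):
  for off in(0,4.5,-4.5):
    def gg(a):
        T_=a[0]; c,s=np.cos(T_),np.sin(T_)
        def P(r):
            lx=r*s+off*c; z=50+r*c-off*s; C,S=np.cos(q[2]),np.sin(q[2]); yy=(q[3]+q[5])/2*0+a[1]
            return [[q[0]+C*lx-S*yy,q[1]+S*lx+C*yy,z]]
        return np.r_[proj(p,P(88))[0]-f([tip])[0],proj(p,P(53))[0]-f([base])[0]]
    t=least_squares(gg,[0.5 if y>0 else -.5,y]); print(n,off,t.x.round(3),'digit',round(t.x[0]/.18+4.5,2),t.fun.round(1))
E
```

```text
[-8.1990e+02 -4.9521e+03 -3.0000e-01  4.7835e+03  4.7355e+03  4.6875e+03] yaw -15.324717918169359 0.5171700680990057
tens 0 [21.865 52.803] digit 125.97 [-64.3 605.7 -40.6 613.2]
tens 4.5 [ 9.237 51.364] digit 55.82 [-64.2 605.7 -40.8 613.2]
tens -4.5 [ 9.36  28.614] digit 56.5 [-64.5 606.  -40.5 613.4]
units 0 [-21.967   3.103] digit -117.54 [ 14.6 557.4  -3.6 567.9]
units 4.5 [ -3.18  -27.402] digit -13.17 [ 14.8 557.7  -3.7 568.2]
units -4.5 [-9.339 -0.966] digit -47.38 [ 14.5 557.4  -3.4 567.9]
```

```bash
python3 - <<'E'
from timer import *
p=snap('wrist'); f=lambda L:np.array(L)/4.2+[240,120]
S1=f([(135,157),(157,158),(183,160),(214,162),(247,163),(279,162),(311,162),(339,160),(365,158),(386,157)])
S2=f([(135,315),(157,319),(182,321),(211,325),(243,327),(274,327),(306,326),(333,323),(357,319),(377,316)])
S3=f([(210,480),(240,480),(270,480),(300,480),(326,476),(350,469),(371,464)])
g=lambda q:np.r_[proj(p,pt(q,48,50.5,th))-S1,proj(p,pt(q,0,50.5,th))-S2,proj(p,pt(q,-48,50.5,th[3:]))-S3].ravel()
r=least_squares(g,[430,-385,np.radians(-15.5)]);q=r.x;print(q.round(1),'yaw',np.degrees(q[2]),abs(r.fun).max())
for n,y,tip,base in(('tens',28,(457,248),(355,230)),('units',-28,(118,453),(195,422))):
  for off in(0,4.5,-4.5):
    def gg(a):
        T_=a[0]; c,s=np.cos(T_),np.sin(T_)
        def P(r):
            lx=r*s+off*c; z=50+r*c-off*s; C,S=np.cos(q[2]),np.sin(q[2]); yy=a[1]
            return [[q[0]+C*lx-S*yy,q[1]+S*lx+C*yy,z]]
        return np.r_[proj(p,P(88))[0]-f([tip])[0],proj(p,P(53))[0]-f([base])[0]]
    t=least_squares(gg,[0.5 if y>0 else -.5,y]); print(n,off,t.x.round(3),'digit',round(t.x[0]/.18+4.5,2),t.fun.round(1))
np.save('q.npy',q)
d=lambda n,y,r:pt(q,y,r,np.array([(n-4.5)*.18]))[0].round(1)
print('tens3',d(3,28,78),'units5',d(5,-28,78)); print(yawz())
E
```

```text
[ 4.317e+02 -3.853e+02 -3.000e-01] yaw -15.332463574275112 0.5282641184169279
tens 0 [ 0.613 27.939] digit 7.91 [-1.3  0.2  2.2 -0.2]
tens 4.5 [ 0.553 27.945] digit 7.57 [-1.7  0.3  3.  -0.3]
tens -4.5 [ 0.671 28.001] digit 8.23 [-0.8  0.1  1.4 -0.1]
units 0 [ -0.444 -29.391] digit 2.03 [ 1.9  0.6 -3.4 -0.6]
units 4.5 [ -0.502 -29.305] digit 1.71 [ 1.4  0.4 -2.5 -0.5]
units -4.5 [ -0.385 -29.371] digit 2.36 [ 2.4  0.7 -4.5 -0.8]
tens3 [ 419.  -352.8  125.2] units5 [ 431.  -414.1  127.7]
-15.01602337706301
```

```bash
cat >> timer.py <<'E'
q=np.load('q.npy')
def loc(lx,y,z): plan(q[0]+np.cos(q[2])*lx-np.sin(q[2])*y,q[1]+np.sin(q[2])*lx+np.cos(q[2])*y,z,-15.3)
E
python3 -m jog '[[[0,0,0],0.3],[[0,0,0],0],[[0,0,0],0],[[0,0,0],0],[[0,0,0],0],[[0,0,0],0],[[0,0,0],0],[[0,0,0],0]]' 0.15|grep grip; python3 -c "
from timer import *
loc(48,28,110)"
```

```text
grip_width: 44.1
jaw -15.4 spin -0.1 j6 -0.58 tcp [ 414.8 -363.9  300.4] | shift before turn [19.04  1.19  7.  ] | after turn [19.04  1.18  7.  ]
```

```bash
python3 -m jog '[[[0,0.6,3.5],0],[[0,0.6,3.5],0],[[3,0,0],0],[[3,0,0],0],[[3,0,0],0],[[3,0,0],0],[[3,0,0],0],[[0,0,0],0]]'; python3 -m jog '[[[0,0,0],0]]'>/dev/null;python3 -c "
from timer import *
loc(48,28,110);print(state()['grip_width'])"
```

```text
time: 24.05
tcp_pos: [482.2, -367.8, 144.2]
orientation: [2.643, 1.558, 2.375]
force: [-0.3, 1.1, -0.1]
grip_width: 40.1
jaw -15.4 spin -0.1 j6 -0.5 tcp [ 484.8 -370.2  149.3] | shift before turn [ 3.93 -0.06  0.09] | after turn [ 3.93 -0.06  0.09]
40.0868828224682
```

```bash
python3 -m jog '[[[2,0,0],0],[[1.9,0,0],0],[[0,0,0],0],[[0,0,-1.2],0],[[0,0,-1.2],0],[[0,0,-1.2],0],[[0,0,-1.2],0],[[0,0,0],0]]'; python3 -c "
from timer import *
loc(-32,28,110);print(state()['grip_width'])"
```

```text
time: 24.8
tcp_pos: [437.0, -357.5, 113.0]
orientation: [-2.045, 1.57, -2.315]
force: [-0.6, -0.2, -1.5]
grip_width: 39.6
jaw -15.4 spin -0.1 j6 -0.54 tcp [ 437.  -357.5  113. ] | shift before turn [ 0.3  -0.02 -2.98] | after turn [ 0.3  -0.01 -2.98]
39.61467004005642
```

```bash
python3 -m jog '[[[0.2,0,-1],0],[[0,0,-1],0],[[0,0,-0.9],0],[[0,0,0],0],[[0,0,0],0]]'; python3 -c "
from timer import *
loc(-32,28,110);print(state()['grip_width'])"
```

```text
time: 25.22
tcp_pos: [409.8, -349.6, 109.0]
orientation: [2.704, 1.568, 2.435]
force: [0.2, -0.2, 0.4]
grip_width: 39.8
jaw -15.4 spin -0.1 j6 -0.57 tcp [ 409.8 -349.6  109. ] | shift before turn [-0.1  -0.06 -0.15] | after turn [-0.1  -0.06 -0.15]
39.83560243850842
```

```bash
python3 -m jog '[[[0,0,-0.15],0],[[0,0,0],0],[[-1,0,0.4],0],[[-4,0,0],0],[[-2,0,0],0],[[0,0,0],0],[[0,0,0],0]]'; python3 -c "
from timer import *
loc(-38,-28,110)"
```

```text
time: 25.8
tcp_pos: [414.2, -351.5, 180.2]
orientation: [-0.587, 1.569, -0.855]
force: [-0.6, -0.1, -0.4]
grip_width: 40.0
jaw -15.4 spin -0.1 j6 -0.56 tcp [ 414.2 -351.5  180.2] | shift before turn [ 7.03 -5.59 -1.23] | after turn [ 7.03 -5.59 -1.24]
```

```bash
python3 -m jog '[[[0,-2.8,-0.6],0],[[0,-2.8,-0.6],0],[[0,0,0],0],[[2.5,0,0],0],[[2.5,0,0],0],[[2,0,0],0],[[0,0,0],0],[[0,0,0],0]]'; python3 -c "
from timer import *
loc(-38,-28,110); loc(20.9,-28,110)"
```

```text
time: 26.47
tcp_pos: [386.4, -400.2, 107.5]
orientation: [2.422, 1.566, 2.153]
force: [0.5, -0.7, -0.1]
grip_width: 39.9
jaw -15.4 spin -0.1 j6 -0.66 tcp [ 386.4 -400.2  107.5] | shift before turn [-0.25 -0.16  0.17] | after turn [-0.25 -0.16  0.17]
jaw -15.4 spin -0.1 j6 -0.66 tcp [ 386.4 -400.2  107.5] | shift before turn [-0.27 -0.16  6.06] | after turn [-0.27 -0.17  6.06]
```

```bash
python3 -m jog '[[[-0.2,-0.2,1],0],[[0,0,1.2],0],[[0,0,1.2],0],[[0,0,1.2],0],[[0,0,0.8],0],[[0,0,0.5],0],[[0,0,0],0],[[0,0,0],0]]'; python3 -c "
from timer import *
loc(20.9,-28,110)"
```

```text
time: 27.13
tcp_pos: [444.3, -419.4, 111.2]
orientation: [0.584, 1.57, 0.316]
force: [0.0, 1.0, -0.5]
grip_width: 40.3
jaw -15.4 spin -0.1 j6 -0.6 tcp [ 444.3 -419.4  111.2] | shift before turn [ 0.12  0.16 -0.03] | after turn [ 0.12  0.16 -0.03]
```

```bash
python3 -m jog '[[[-1,0,-0.4],0],[[-4,0,0],0],[[-4,1,-1],0],[[-4,1,-1],0],[[-3,1.5,-0.5],0],[[0,1.5,0],0],[[0,0,0],0],[[0,0,0],0]]' -1; python3 - <<'E'
from h import *
p=snap('wrist'); im=p['pixels'][:,:,::-1]; cv2.imwrite('pics/w7.png',im)
c=proj(p,[431,-385,100])[0].astype(int);print(c,T()[:3,3])
cv2.imwrite('pics/w7c.png',cv2.resize(im[c[1]-75:c[1]+75,c[0]-75:c[0]+75],None,fx=4,fy=4,interpolation=cv2.INTER_CUBIC))
E
```

```text
time: 27.8
tcp_pos: [428.6, -363.3, 270.0]
orientation: [-1.632, 1.571, -1.9]
force: [0.7, 0.2, -1.0]
grip_width: 90.2
[291 206] [ 428.37419174 -363.63804716  268.93639834]
```

View pics/w7c.png

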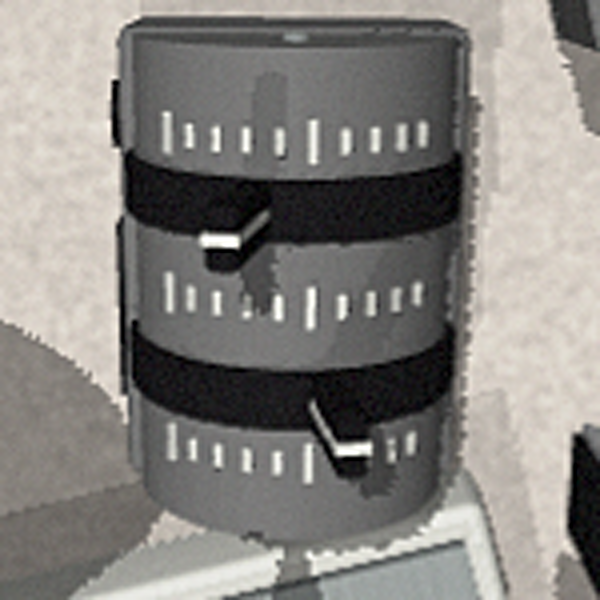

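```bash
cat > tcheck.py <<'E'
from timer import *
p=snap('wrist'); f=lambda L:np.array(L)/4+[216,131]
S1=f([(167,132),(190,137),(217,139),(247,141),(280,143),(314,142),(346,141),(376,139),(402,136),(423,134)])
S2=f([(169,293),(191,298),(218,302),(311,308),(343,307),(371,303),(396,299),(418,294)])
S3=f([(172,441),(193,449),(219,456),(248,460),(278,462),(308,462)])
g=lambda q:np.r_[proj(p,pt(q,48,50.5,th))-S1,proj(p,pt(q,0,50.5,th[[0,1,2,5,6,7,8,9]]))-S2,proj(p,pt(q,-48,50.5,th[:6]))-S3].ravel()
r=least_squares(g,q);Q=r.x;print(Q,abs(r.fun).max())
for n,y,tip in(('tens',28,(221.5,240)),('units',-28,(352,449))):
    t=least_squares(lambda a:proj(p,pt(Q,a[1],88,np.array([a[0]])))[0]-f([tip])[0],[0,y]);print(n,t.x.round(3),t.x[0]/.18+4.5)
    b={'tens':(256,227),'units':(322,428)}[n]
E
python3 tcheck.py
```

```text
[ 4.28715127e+02 -3.85763508e+02 -2.74701298e-01] 0.729433423663977
tens [-0.221 28.257] 3.2738638182309927
units [  0.169 -27.65 ] 5.439592400359925
```

```bash
python3 - <<'E'
from timer import *
import re
p=snap('wrist'); a=cv2.cvtColor(cv2.imread('pics/w7.png'),6).astype(np.float32); b=cv2.cvtColor(p['pixels'][:,:,::-1].copy(),6).astype(np.float32)
print(T()[:3,3],cv2.phaseCorrelate(a[120:285,210:370].copy(),b[120:285,210:370].copy(),cv2.createHanningWindow((160,165),cv2.CV_32F)))
src=open('tcheck.py').read().split("for n,y,tip")[0]; exec(src)
for rr in(50,52):
  g=lambda q:np.r_[proj(p,pt(q,48,rr,th))-S1,proj(p,pt(q,0,rr,th[[0,1,2,5,6,7,8,9]]))-S2,proj(p,pt(q,-48,rr,th[:6]))-S3].ravel()
  Q=least_squares(g,q).x; C,S=np.cos(Q[2]),np.sin(Q[2])
  for n,s,L in(('tens',1,[(203,240),(240,241),(270,212)]),('units',-1,[(370,449),(333,449),(310,402)])):
    for uv,(R,o) in zip(L,[(88,-4.5*s),(88,4.5*s),(53,4.5*s)]):
        def P(a):
            c_,s_=np.cos(a[0]),np.sin(a[0]);lx=R*s_+o*c_;return [[Q[0]+C*lx-S*a[1],Q[1]+S*lx+C*a[1],50+R*c_-o*s_]]
        t=least_squares(lambda a:proj(p,P(a))[0]-f([uv])[0],[0,28*s]);print(rr,n,R,o,t.x.round(3),'digit',(t.x[0]/.18+4.5).round(2))
E
```

```text
[ 428.38828617 -364.02119419  268.16083329] ((0.5805399447233128, 0.021543756348833654), 0.9727152135637072)
[ 4.28595174e+02 -3.85747593e+02 -2.75297380e-01] 0.8261330438834307
50 tens 88 -4.5 [-0.223 28.002] digit 3.26
50 tens 88 4.5 [-0.216 28.318] digit 3.3
50 tens 53 4.5 [-0.219 28.452] digit 3.28
50 units 88 4.5 [  0.174 -27.731] digit 5.47
50 units 88 -4.5 [  0.163 -27.112] digit 5.41
50 units 53 -4.5 [  0.174 -27.062] digit 5.47
52 tens 88 -4.5 [-0.223 27.667] digit 3.26
52 tens 88 4.5 [-0.217 27.943] digit 3.3
52 tens 53 4.5 [-0.22  28.045] digit 3.28
52 units 88 4.5 [  0.171 -28.227] digit 5.45
52 units 88 -4.5 [  0.16  -27.579] digit 5.39
52 units 53 -4.5 [  0.169 -27.51 ] digit 5.44
```

```bash
python3 -m jog '[[[3,0,0],0],[[3,0,0],0],[[3,0,0],0],[[0,0,0],0],[[0,0,0],0],[[0,0,0],0],[[0,0,0],0],[[0,0,0],0]]' 0.15; python3 - <<'E'
import numpy as np
np.save('q.npy',[428.6,-385.75,-0.2752])
from timer import *
loc(-18,28,110)
E
```

```text
time: 28.67
tcp_pos: [430.0, -365.1, 181.9]
orientation: [-0.54, 1.567, -0.809]
force: [-0.4, 0.1, -0.0]
grip_width: 44.1
jaw -15.4 spin -0.1 j6 -0.56 tcp [ 430.  -365.1  181.9] | shift before turn [ 7.18  0.79 -1.39] | after turn [ 7.18  0.8  -1.39]
```

```bash
python3 -m jog '[[[0,0.8,-1.4],0],[[0,0,0],0],[[2.5,0,0],0],[[2.5,0,0],0],[[2,0,0],0],[[0,0,0],0],[[0,0,-0.5],0],[[0,0,0],0]]'>/dev/null; python3 -m jog '[[[0,0,0],0],[[0,0,0],0]]' ;python3 - <<'E'
from timer import *
loc(-31.9,28,110);print(state()['grip_width'])
E
```

```text
time: 29.5
tcp_pos: [413.7, -352.1, 111.6]
orientation: [-0.521, 1.568, -0.79]
force: [-0.8, -0.4, -0.8]
grip_width: 39.7
jaw -15.4 spin -0.1 j6 -0.56 tcp [ 413.7 -352.1  111.6] | shift before turn [ 0.16 -0.02 -0.85] | after turn [ 0.16 -0.02 -0.85]
39.705109628281186
```

```bash
python3 -m jog '[[[0.1,0,-0.5],0],[[0,0,-0.3],0],[[0,0,0],0],[[0,0,0],0],[[0,0,0],0]]' ;python3 - <<'E'
from timer import *
loc(-31.9,28,110);print(state()['grip_width'])
E
```

```text
time: 29.92
tcp_pos: [405.3, -349.3, 109.3]
orientation: [-0.344, 1.57, -0.613]
force: [0.2, 0.2, 0.8]
grip_width: 39.8
jaw -15.4 spin -0.1 j6 -0.57 tcp [ 405.3 -349.3  109.3] | shift before turn [-0.07 -0.08  0.04] | after turn [-0.07 -0.08  0.04]
39.84441312852489
```

Next, units: in at local +12, then pull back to -7.6.

```bash
python3 -m jog '[[[-1,0,0.4],0],[[-4,0,0],0],[[-2,0,0],0],[[0,-2.8,2],0],[[0,-2.8,2],0],[[0,0,0],0],[[0,0,0],0],[[0,0,0],0]]' >/dev/null;python3 - <<'E'
from timer import *
loc(10,-28,110);print(state()['grip_width'])
E
```

```text
jaw -15.4 spin -0.1 j6 -0.61 tcp [ 432.1 -413.8  178.1] | shift before turn [ 6.81 -0.21 -0.08] | after turn [ 6.81 -0.21 -0.08]
40.04540016025082
```

```bash
python3 -m jog '[[[2,-0.2,0],0],[[2.5,0,0],0],[[2,0,0],0],[[0,0,0],0],[[0,0,-0.7],0],[[0,0,-0.6],0],[[0,0,0],0],[[0,0,0],0]]' ;python3 - <<'E'
from timer import *
loc(-7.6,-28,110);print(state()['grip_width'])
E
```

```text
time: 31.25
tcp_pos: [419.7, -413.7, 115.7]
orientation: [-0.631, 1.568, -0.9]
force: [0.5, 0.3, 1.1]
grip_width: 39.6
jaw -15.4 spin -0.1 j6 -0.63 tcp [ 419.7 -413.7  115.7] | shift before turn [ 0.57  0.13 -0.67] | after turn [ 0.57  0.13 -0.67]
39.61845315954502
```

```bash
python3 -m jog '[[[0,0,-0.35],0],[[0,0,-0.3],0],[[0,0,0],0],[[0,0,0],0],[[0,0,0],0]]' ;python3 - <<'E'
from timer import *
loc(-7.6,-28,110);print(state()['grip_width'])
E
python3 -m jog '[[[-1,0,0.4],0],[[-4,0,0],0],[[-4,1,1],0],[[-4,1,0],0],[[-3,1.5,0],0],[[0,1.5,0],0],[[0,0,0],0],[[0,0,0],0]]' -1; python3 -m jog '[[[0,0,0],0],[[0,0,0],0],[[0,0,0],0],[[0,0,0],0]]'; python3 - <<'E'
from h import *
p=snap('wrist'); im=p['pixels'][:,:,::-1]; cv2.imwrite('pics/w8.png',im)
c=proj(p,[428,-385,100])[0].astype(int);print(c,T()[:3,3])
cv2.imwrite('pics/w8c.png',cv2.resize(im[c[1]-75:c[1]+75,c[0]-75:c[0]+75],None,fx=4,fy=4,interpolation=cv2.INTER_CUBIC))
E
```

```text
time: 31.67
tcp_pos: [413.5, -411.7, 114.1]
orientation: [-0.377, 1.57, -0.645]
force: [0.9, -0.3, 1.0]
grip_width: 40.0
jaw -15.4 spin -0.1 j6 -0.63 tcp [ 413.5 -411.7  114.1] | shift before turn [ 0.41  0.11 -0.01] | after turn [ 0.41  0.11 -0.01]
40.04681436446784
time: 32.33
tcp_pos: [439.5, -366.3, 272.3]
orientation: [2.911, 1.569, 2.644]
force: [0.6, -0.7, 0.6]
grip_width: 89.4
time: 32.67
tcp_pos: [439.5, -367.5, 272.0]
orientation: [2.628, 1.569, 2.358]
force: [0.2, 0.1, 0.1]
grip_width: 93.7
[278 206] [ 439.62049398 -367.50817244  272.35824705]
```

View pics/w8c.png

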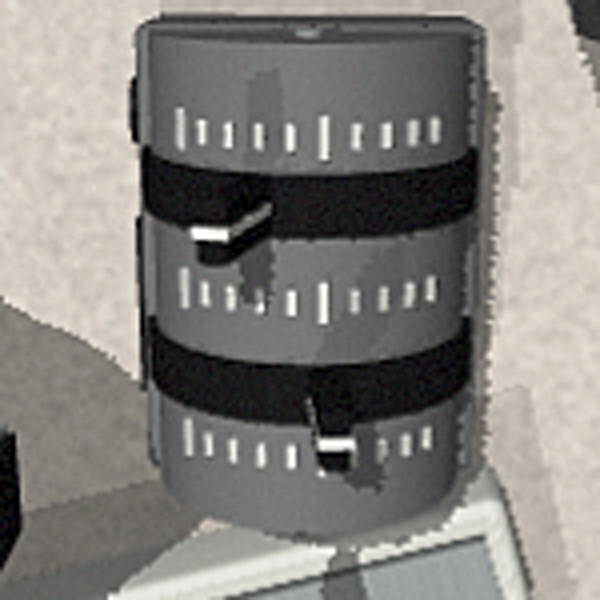

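Tens tip line at crop (190–230, 234), units tip line at (316–354, 442). I'll fit these again.

```bash
python3 - <<'E'
from timer import *
p=snap('wrist'); f=lambda L:np.array(L)/4+[203,131]
S1=f([(180,129),(202,132),(229,135),(259,137),(291,138),(324,138),(357,136),(386,134),(413,132),(435,130)])
S2=f([(184,287),(205,293),(231,298),(292,303),(323,303),(355,301),(382,298),(408,294),(431,289)])
S3=f([(188,436),(207,444),(233,451),(261,455),(291,457),(405,444),(427,438)])
i2=[0,1,2,4,5,6,7,8,9];i3=[0,1,2,3,4,8,9]
g=lambda q:np.r_[proj(p,pt(q,48,50.5,th))-S1,proj(p,pt(q,0,50.5,th[i2]))-S2,proj(p,pt(q,-48,50.5,th[i3]))-S3].ravel()
r=least_squares(g,q);Q=r.x;print(Q,abs(r.fun).max());C,S=np.cos(Q[2]),np.sin(Q[2])
for n,s,L in(('tens',1,[(191,234),(229,234),(268,207)]),('units',-1,[(354,442),(317,442),(308,397)])):
    for uv,(R,o) in zip(L,[(88,-4.5*s),(88,4.5*s),(53,4.5*s)]):
        def P(a):
            c_,s_=np.cos(a[0]),np.sin(a[0]);lx=R*s_+o*c_;return [[Q[0]+C*lx-S*a[1],Q[1]+S*lx+C*a[1],50+R*c_-o*s_]]
        t=least_squares(lambda a:proj(p,P(a))[0]-f([uv])[0],[0,28*s]);print(n,t.x.round(3),'digit',(t.x[0]/.18+4.5).round(2))
E
```

```text
[ 4.29178776e+02 -3.86037564e+02 -2.75015839e-01] 0.6409887211179637
tens [-0.287 27.747] digit 2.91
tens [-0.272 28.47 ] digit 2.99
tens [-0.29 28.36] digit 2.89
units [  0.098 -27.512] digit 5.04
units [  0.088 -27.197] digit 4.99
units [  0.093 -27.537] digit 5.02
```

Timer reads about 2.93 and 5.02, so it's set. Now the bed items and the tub.

```bash
cat > obj.py <<'E'
from h import *
def rects(cam,names,p):
    out={}
    for n,z in names.items():
        for m in finder.regions_of(cam,n)[:3]:
            ys,xs=np.nonzero(m['mask'])
            if len(xs)<15: continue
            X=unproj(p,np.c_[xs,ys],z)[:,:2].astype(np.float32); (c,s,a)=cv2.minAreaRect(X)
            if s[0]<s[1]: a+=90; s=s[::-1]
            print(cam,n,round(m['score'],2),'c',np.round(c,0),'size',np.round(s,0),'long axis deg',round((a+90)%180-90,1),'med',np.median(X,0).round(0))
E
python3 - <<'E'
from obj import *
for cam in('top','scene'):
    p=snap(cam,cam+'1'); rects(cam,{'soap':90,'tin':88,'peg':80,'brush':94,'tub':60},p)
plan(510,255,420,0)
E
```

```text
top soap 0.65 c [457. 354.] size [88. 59.] long axis deg 86.9 med [455. 354.]
top tin 0.95 c [276. 279.] size [95. 66.] long axis deg 26.6 med [275. 278.]
top tin 0.78 c [449. 218.] size [100.  72.] long axis deg 85.0 med [449. 218.]
top peg 0.62 c [580. 207.] size [95. 24.] long axis deg -85.2 med [583. 207.]
top tub 0.87 c [ 619. -236.] size [229. 191.] long axis deg -89.2 med [ 617. -235.]
top tub 0.51 c [584. 197.] size [541. 452.] long axis deg -78.8 med [544. 176.]
top tub 0.5 c [ 417. -364.] size [75. 25.] long axis deg -28.3 med [ 417. -362.]
scene soap 0.56 c [464. 356.] size [87. 65.] long axis deg 86.9 med [465. 356.]
scene tin 0.64 c [324. 286.] size [103.  67.] long axis deg 25.8 med [325. 286.]
scene tin 0.59 c [456. 219.] size [97. 74.] long axis deg 84.4 med [458. 219.]
scene peg 0.61 c [586. 210.] size [100.  27.] long axis deg -85.3 med [585. 209.]
scene tub 0.71 c [ 633. -229.] size [237. 210.] long axis deg -88.6 med [ 638. -228.]
jaw -15.4 spin -15.4 j6 -0.55 tcp [ 440.  -367.2  273.3] | shift before turn [-14.67  61.84  -9.77] | after turn [-14.67  62.22   7.  ]
```

```bash
python3 -m jog '[[[-1.5,3.8,-0.2],0],[[-1.5,3.8,-0.2],0],[[0,3.9,-0.6],0],[[0,3.9,-0.6],0],[[0,3.9,-0.6],0],[[0,3.9,-0.6],0],[[0,3.9,-0.6],0],[[0,3.9,-0.6],0]]'>/dev/null; python3 -m jog '[[[0,3.9,-0.6],0],[[0,3.9,-0.6],0],[[0,3.9,-0.6],0],[[0,3.9,-0.6],0],[[0,3.9,-0.6],0],[[0,3.9,-0.6],0],[[0,3.9,-0.6],0],[[0,1.5,-0.6],-5.5]]'; python3 -m jog '[[[0,0,0],-5.5],[[0,0,0],0],[[0,0,0],0]]'
python3 - <<'E'
from obj import *
plan(458,250,300,-4)
p=snap('wrist','w9'); rects('wrist',{'soap':90,'tin':88,'peg':80,'brush':94},p)
E
```

```text
time: 34.7
tcp_pos: [514.4, 237.5, 302.9]
orientation: [1.591, 1.568, 1.423]
force: [0.6, -0.6, 0.3]
grip_width: 94.1
time: 34.95
tcp_pos: [513.9, 232.8, 303.2]
orientation: [-1.733, 1.57, -1.811]
force: [0.0, -0.2, -0.8]
grip_width: 93.8
jaw -4.5 spin -0.5 j6 0.38 tcp [513.9 232.8 303.2] | shift before turn [ 0.32  1.27 -5.7 ] | after turn [ 0.32  1.32 -5.69]
wrist soap 0.94 c [459. 361.] size [83. 56.] long axis deg 87.4 med [459. 362.]
wrist soap 0.5 c [738.  18.] size [20. 11.] long axis deg -58.2 med [737.  19.]
wrist tin 0.9 c [452. 223.] size [98. 64.] long axis deg 85.7 med [452. 226.]
wrist tin 0.65 c [311. 301.] size [93. 60.] long axis deg 26.9 med [312. 302.]
wrist peg 0.73 c [583. 213.] size [100.  21.] long axis deg -85.0 med [582. 217.]
```

```bash
python3 -c "
from h import *
plan(459,359,63,-3)"; python3 -m jog '[[[0,4,-1.5],-1.4],[[0,4,-1.5],0],[[0,4,-1.3],0],[[2,0.8,-1.3],0],[[4,0,0],0],[[4,0,0],0],[[0,0,0],0],[[0,0,0],0]]' -1;python3 -c "
from h import *
plan(459,359,63,-3)"
```

```text
jaw -4.5 spin -1.5 j6 0.38 tcp [514.1 232.  303.5] | shift before turn [24.05 12.22 -6.5 ] | after turn [24.05 12.39 -6.17]
time: 35.87
tcp_pos: [465.4, 360.3, 201.9]
orientation: [-2.552, 1.566, -2.605]
force: [-0.3, 0.4, 0.3]
grip_width: 94.1
jaw -3.1 spin -0.1 j6 0.59 tcp [465.4 360.3 201.9] | shift before turn [13.9  -0.12 -0.57] | after turn [13.9  -0.12 -0.57]
```

```bash
python3 -m jog '[[[4,0,-0.5],0],[[4,0,0],0],[[3,0,0],0],[[1.5,0,0],0],[[1.2,0,0],0],[[0,0,0],0],[[0,0,0],0],[[0,0,0],0]]';python3 -c "
from h import *
plan(459,359,63,-3)"
```

```text
time: 36.53
tcp_pos: [464.0, 362.7, 69.2]
orientation: [0.616, 1.565, 0.563]
force: [0.6, 0.1, 0.0]
grip_width: 94.2
jaw -3.0 spin -0.0 j6 0.6 tcp [464.  362.7  69.2] | shift before turn [ 0.61 -0.4  -0.48] | after turn [ 0.61 -0.4  -0.48]
```

```bash
python3 -m jog '[[[0.4,-0.4,-0.5],0],[[0,0,0],0],[[0,0,0],0],[[0,0,0],0],[[0,0,0],0],[[0,0,0],0],[[0,0,0],0],[[0,0,0],0]]' 1 40; python3 -m jog '[[[-2,0,0],0],[[-3,0,0],0],[[-4,0,0],0],[[-4,0,0],0],[[-4,0,0],0],[[-3,0,0],0],[[0,0,0],0],[[0,0,0],0]]';python3 -c "
from h import *
plan(640,-185,265,0)"
```

```text
time: 37.2
tcp_pos: [456.4, 358.0, 62.5]
orientation: [0.62, 1.57, 0.568]
force: [0.1, 0.7, 0.3]
grip_width: 54.8
time: 37.87
tcp_pos: [456.8, 358.3, 263.7]
orientation: [0.611, 1.567, 0.559]
force: [-0.4, 0.5, -1.5]
grip_width: 54.7
jaw -3.0 spin -3.0 j6 0.6 tcp [456.8 358.3 263.7] | shift before turn [ -0.17 -53.3   21.13] | after turn [ -0.17 -54.33  18.32]
```

```bash
python3 -m jog '[[[-0.5,-2,0.8],0],[[0,-3.5,1.4],0],[[0,-3.5,1.4],0],[[0,-3.5,1.4],0],[[0,-3.5,1.4],0],[[0,-3.5,1.4],0],[[0,-3.5,1.4],0],[[0,-3.5,1.4],0]]'; python3 -m jog '[[[0,-3.5,1.4],0],[[0,-3.5,1.4],0],[[0,-3.5,1.4],0],[[0,-3.5,1.4],0],[[0,-3.5,1.4],0],[[0,-3.5,1.4],0],[[0,-3.5,1.4],0],[[0,-2,0.5],0]]'; python3 -m jog '[[[0,0,0],0],[[0,0,0],0]]'; python3 -c "
from h import *
plan(640,-185,15,0)"
```

```text
time: 38.53
tcp_pos: [546.9, 85.9, 264.2]
orientation: [-3.089, 1.565, -3.141]
force: [-0.3, 1.0, -1.6]
grip_width: 54.8
time: 39.2
tcp_pos: [637.2, -186.3, 262.9]
orientation: [-3.128, 1.566, 3.101]
force: [1.0, 0.7, -1.9]
grip_width: 54.5
time: 39.37
tcp_pos: [636.0, -183.0, 263.5]
orientation: [2.721, 1.564, 2.667]
force: [-0.6, 1.0, -2.6]
grip_width: 54.7
jaw -3.1 spin -3.1 j6 -0.33 tcp [ 636.  -183.   263.5] | shift before turn [24.84 -0.25  0.56] | after turn [24.84 -0.28  0.55]
```

```bash
python3 -m jog '[[[3,0,0],-1.5],[[4,0,0],-1.5],[[4,0,0],0],[[4,0,0],0],[[4,0,0],0],[[3,0,0],0],[[1.5,0,0],0],[[0.8,0,0],0]]'; python3 -m jog '[[[0,0,0],0],[[0,0,0],0],[[0,0,0],0],[[0,0,0],0],[[-1,0,0],0],[[-3,0,0],0],[[-4,0,0],0],[[-4,0,0],0]]' -0.49;  python3 -m jog '[[[-4,0,0],0],[[-4,0,0],0],[[-4,0,0],0],[[0,0,0],0],[[0,0,0],0]]' -1; python3 - <<'E'
from obj import *
plan(452,222,300,-4)
p=snap('wrist','w10'); rects('wrist',{'soap':35,'tub':60},p)
E
```

```text
time: 40.03
tcp_pos: [633.6, -179.0, 19.9]
orientation: [2.676, 1.562, 2.678]
force: [-0.7, -0.3, -1.0]
grip_width: 54.8
time: 40.7
tcp_pos: [636.7, -182.1, 146.6]
orientation: [2.394, 1.57, 2.394]
force: [1.1, -0.4, -0.4]
grip_width: 70.0
time: 41.12
tcp_pos: [638.6, -182.9, 269.7]
orientation: [-0.372, 1.561, -0.372]
force: [-0.4, -0.0, 0.1]
grip_width: 93.8
jaw -0.0 spin 4.0 j6 -0.38 tcp [ 638.6 -182.9  269.7] | shift before turn [ -3.33  40.48 -18.64] | after turn [ -3.33  39.08 -21.41]
wrist soap 0.97 c [ 635. -175.] size [83. 54.] long axis deg 90.0 med [ 635. -173.]
wrist soap 0.7 c [ 369. -131.] size [102.  87.] long axis deg 3.9 med [ 365. -130.]
wrist soap 0.31 c [775. -19.] size [126.  83.] long axis deg 44.5 med [774. -16.]
wrist tub 0.59 c [ 625. -232.] size [225. 181.] long axis deg -89.6 med [ 619. -231.]
```

View pics/w10.png

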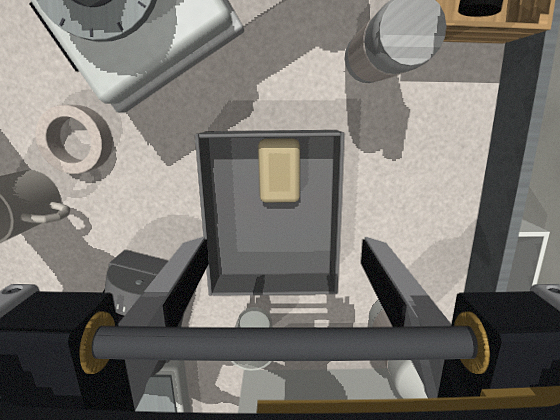

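The soap lies in the tub at (280,170). Next, the tin.

```bash
python3 -m jog '[[[0,2,-1],0],[[0,3.5,-1.6],0],[[0,3.5,-1.6],0],[[0,3.5,-1.6],0],[[0,3.5,-1.6],0],[[0,3.5,-1.6],0],[[0,3.5,-1.6],0],[[0,3.5,-1.6],0]]'>/dev/null; python3 -m jog '[[[0,3.5,-1.6],0],[[0,3.5,-1.6],0],[[0,3.5,-1.6],0],[[0,3,-1.6],2],[[0,0,0],2],[[0,0,0],0],[[0,0,0],0],[[0,0,0],0]]'; python3 - <<'E'
from obj import *
p=snap('wrist','w11'); rects('wrist',{'tin':88,'peg':80},p); plan(452,222,65,-4)
E
```

```text
time: 42.6
tcp_pos: [451.2, 216.9, 263.4]
orientation: [-2.558, 1.569, -2.628]
force: [-0.6, -0.4, -0.6]
grip_width: 93.9
wrist tin 0.89 c [452. 223.] size [98. 64.] long axis deg 85.0 med [452. 226.]
wrist tin 0.73 c [304. 299.] size [87. 55.] long axis deg 25.7 med [305. 300.]
wrist peg 0.93 c [580. 214.] size [103.  24.] long axis deg -85.0 med [580. 217.]
jaw -4.1 spin -0.1 j6 0.38 tcp [451.6 216.8 263.9] | shift before turn [1.989e+01 5.300e-01 1.000e-02] | after turn [1.989e+01 5.300e-01 1.000e-02]
```

```bash
python3 -m jog '[[[3,0.5,0],0],[[4,0,0],0],[[4,0,0],0],[[4,0,0],0],[[2.5,0,0],0],[[1.5,0,0],0],[[0.9,0,0],0],[[0,0,0],0]]'; python3 -m jog '[[[0,0,0],0],[[0,0,0],0],[[0,0,0],0],[[0,0,0],0],[[0,0,0],0],[[0,0,0],0],[[0,0,0],0],[[0,0,0],0]]' 1 45;  python3 -m jog '[[[-2,0,0],0],[[-3,0,0],0],[[-4,0,0],0],[[-4,0,0],0],[[-4,0,0],0],[[-3,0,0],0],[[0,0,0],0],[[0,0,0],0]]';python3 -c "
from h import *
plan(637,-285,265,0)"
```

```text
time: 43.42
tcp_pos: [450.7, 221.7, 63.5]
orientation: [-2.753, 1.567, -2.824]
force: [-0.3, -0.7, 0.2]
grip_width: 94.2
time: 44.08
tcp_pos: [451.8, 222.9, 66.2]
orientation: [0.539, 1.57, 0.469]
force: [-0.7, -0.3, 6.2]
grip_width: 63.2
time: 44.75
tcp_pos: [452.4, 223.0, 266.7]
orientation: [0.387, 1.567, 0.317]
force: [-0.7, 0.4, -2.4]
grip_width: 63.3
jaw -4.0 spin -4.0 j6 0.39 tcp [452.4 223.  266.7] | shift before turn [  0.17 -49.39  21.96] | after turn [  0.17 -50.8   18.46]
```

```bash
python3 -m jog '[[[0,-2,0.9],0],[[0,-3.5,1.6],0],[[0,-3.5,1.6],0],[[0,-3.5,1.6],0],[[0,-3.5,1.6],0],[[0,-3.5,1.6],0],[[0,-3.5,1.6],0],[[0,-3.5,1.6],0]]'; python3 -m jog '[[[0,-3.5,1.6],0],[[0,-3.5,1.6],0],[[0,-3.5,1.6],0],[[0,-3.5,1.6],0],[[0,-3.5,1.6],0],[[0,-3.5,1.6],0],[[0,-2.5,1],-2],[[0,0,0],-2]]'; python3 -m jog '[[[0,0,0],0],[[0,0,0],0],[[0,0,0],0]]'; python3 -c "
from h import *
plan(637,-277,15,0)"
```

```text
time: 45.42
tcp_pos: [552.7, -51.7, 262.3]
orientation: [2.956, 1.566, 2.886]
force: [0.6, 0.8, -0.3]
grip_width: 63.2
time: 46.08
tcp_pos: [643.1, -297.9, 259.6]
orientation: [-3.094, 1.565, -3.097]
force: [0.0, 0.4, -2.0]
grip_width: 63.4
time: 46.33
tcp_pos: [642.5, -290.8, 263.7]
orientation: [2.483, 1.568, 2.483]
force: [0.1, 0.5, -1.0]
grip_width: 63.2
jaw -0.0 spin -0.0 j6 -0.52 tcp [ 642.5 -290.8  263.7] | shift before turn [24.87  1.33 -0.48] | after turn [24.87  1.33 -0.48]
```

```bash
python3 -m jog '[[[0,1.3,-0.5],0],[[4,0,0],0],[[4,0,0],0],[[4,0,0],0],[[4,0,0],0],[[4,0,0],0],[[3,0,0],0],[[1.7,0,0],0]]'; python3 -m jog '[[[0,0,0],0],[[0,0,0],0],[[0,0,0],0],[[0,0,0],0],[[0,0,0],0],[[-1,0,0],0],[[-3,0,0],0],[[-4,0,0],0]]' -0.7;  python3 -m jog '[[[-4,0,0],0],[[-4,0,0],0],[[-4,0,0],0],[[-4,0,0],0],[[0,2,0],0],[[0,3,0],0],[[0,0,0],0],[[0,0,0],0]]' -1; python3 - <<'E'
from obj import *
plan(580,212,300,5)
p=snap('wrist','w12'); rects('wrist',{'soap':35,'tin':33,'tub':60},p)
E
```

```text
time: 47.0
tcp_pos: [635.2, -275.8, 14.0]
orientation: [2.61, 1.564, 2.611]
force: [-0.1, 0.3, -0.3]
grip_width: 63.5
time: 47.67
tcp_pos: [636.1, -277.8, 97.1]
orientation: [2.614, 1.565, 2.614]
force: [0.1, -0.3, -0.4]
grip_width: 80.0
time: 48.33
tcp_pos: [638.2, -227.8, 260.5]
orientation: [-0.449, 1.568, -0.448]
force: [0.4, -1.0, -0.2]
grip_width: 93.9
jaw 0.1 spin -4.9 j6 -0.45 tcp [ 638.2 -227.8  260.5] | shift before turn [-4.02 43.98 -5.73] | after turn [-4.02 44.31 -1.95]
wrist soap 0.92 c [ 635. -176.] size [85. 53.] long axis deg -89.1 med [ 635. -174.]
wrist tin 0.89 c [ 636. -275.] size [99. 63.] long axis deg 89.8 med [ 635. -272.]
```

```bash
python3 -m jog '[[[-1,2.5,-0.4],0],[[-1,4,-0.5],0],[[0,4,-0.5],0],[[0,4,-0.5],0],[[0,4,-0.5],0],[[0,4,-0.5],0],[[0,4,-0.5],0],[[0,4,-0.5],0]]'>/dev/null; python3 -m jog '[[[0,4,-0.5],0],[[0,4,-0.5],0],[[0,4,-0.5],0],[[0,2.5,-0.5],-2.5],[[0,0,0],-2.5],[[0,0,0],0],[[0,0,0],0],[[0,0,0],0]]' -0.2; python3 - <<'E'
from obj import *
p=snap('wrist','w13'); rects('wrist',{'peg':80},p); plan(579,225,63,5)
E
```

```text
time: 49.87
tcp_pos: [579.6, 219.9, 278.1]
orientation: [-2.167, 1.57, -2.082]
force: [0.4, 0.6, -0.2]
grip_width: 56.1
wrist peg 0.82 c [583. 212.] size [100.  18.] long axis deg -85.1 med [583. 215.]
wrist peg 0.5 c [571. 177.] size [536. 362.] long axis deg -72.4 med [545. 265.]
jaw 4.9 spin -0.1 j6 0.17 tcp [579.6 219.8 278.3] | shift before turn [ 2.153e+01  5.300e-01 -1.000e-02] | after turn [ 2.153e+01  5.300e-01 -1.000e-02]
```

```bash
python3 -m jog '[[[3.5,0.4,0.2],0],[[4,0,0],0],[[4,0,0],0],[[4,0,0],0],[[3,0,0],0],[[1.5,0,0],0],[[1,0,0],0],[[0.4,0,0],0]]'; python3 -m jog '[[[0,0,0],0],[[0,0,0],0],[[0,0,0],0],[[0,0,0],0],[[0,0,0],0],[[0,0,0],0],[[0,0,0],0],[[0,0,0],0]]' 1 40;  python3 -m jog '[[[-2,0,0],0],[[-3,0,0],0],[[-4,0,0],0],[[-4,0,0],0],[[-4,0,0],0],[[-3,0,0],0],[[0,0,0],0],[[0,0,0],0]]';python3 -c "
from h import *
plan(569,-225,265,0)"
```

```text
time: 50.63
tcp_pos: [580.3, 224.2, 62.8]
orientation: [-2.988, 1.568, -2.902]
force: [-0.2, 0.2, 0.2]
grip_width: 56.5
time: 51.3
tcp_pos: [581.1, 225.4, 65.0]
orientation: [0.25, 1.57, 0.338]
force: [0.8, -0.4, 4.5]
grip_width: 17.6
time: 51.97
tcp_pos: [581.6, 225.5, 266.4]
orientation: [0.186, 1.566, 0.273]
force: [0.2, -0.5, -1.8]
grip_width: 17.6
jaw 5.0 spin 5.0 j6 0.17 tcp [581.6 225.5 266.4] | shift before turn [  0.08 -44.77  -5.19] | after turn [  0.08 -45.05  -1.26]
```

```bash
python3 -m jog '[[[0,-2.5,-0.3],0],[[0,-3.9,-0.4],0],[[0,-3.9,-0.4],0],[[0,-3.9,-0.4],0],[[0,-3.9,-0.4],0],[[0,-3.9,-0.4],0],[[0,-3.9,-0.4],0],[[0,-3.9,-0.4],0]]'; python3 -m jog '[[[0,-3.9,-0.4],0],[[0,-3.9,-0.4],0],[[0,-3.9,-0.4],0],[[0,-3,-0.4],2.5],[[0,0,0],2.5],[[0,0,0],0],[[0,0,0],0],[[0,0,0],0]]'; python3 -c "
from h import *
plan(571,-225,15,0);print(state()['grip_width'])"
```

```text
time: 52.63
tcp_pos: [574.2, -75.8, 261.7]
orientation: [2.769, 1.566, 2.856]
force: [0.4, -0.1, -0.8]
grip_width: 17.6
time: 53.3
tcp_pos: [572.2, -221.0, 263.0]
orientation: [2.457, 1.568, 2.458]
force: [0.1, 0.1, -0.3]
grip_width: 17.9
jaw 0.1 spin 0.1 j6 -0.48 tcp [ 572.2 -221.   263. ] | shift before turn [24.8  -0.44 -0.07] | after turn [24.8  -0.44 -0.07]
17.934912466856378
```

```bash
python3 -m jog '[[[3.5,-0.3,0],0],[[4,0,0],0],[[4,0,0],0],[[4,0,0],0],[[4,0,0],0],[[3,0,0],0],[[1.5,0,0],0],[[0.6,0,0],0]]'; python3 -m jog '[[[0,0,0],0],[[0,0,0],0],[[0,0,0],0],[[0,0,0],0],[[-1,0,0],0],[[-3,0,0],0],[[-4,0,0],0],[[-4,0,0],0]]' 0.36;  python3 -m jog '[[[-4,0,0],0],[[-4,0,0],0],[[-4,0,0],0],[[0,0,0],0],[[0,0,0],0],[[0,0,0],0]]' -1; python3 - <<'E'
from obj import *
p=snap('wrist','w14'); rects('wrist',{'soap':35,'tin':33,'peg':25,'tub':60},p)
q=snap('top','top2');rects('top',{'soap':90,'tin':88,'peg':80,'brush':94},q)
a=cv2.imread('pics/w14.png')[0:330,100:460];b=cv2.imread('pics/top2.png')[70:330,100:430]
b=cv2.resize(b,None,fx=330/260,fy=330/260);cv2.imwrite('pics/end.png',np.hstack([a,b]));print(a.shape,b.shape)
E
```

```text
time: 53.97
tcp_pos: [570.5, -222.4, 14.8]
orientation: [2.617, 1.564, 2.619]
force: [-0.3, -0.5, -0.2]
grip_width: 18.0
time: 54.63
tcp_pos: [572.2, -225.0, 140.5]
orientation: [2.442, 1.57, 2.441]
force: [1.2, -0.9, 0.2]
grip_width: 30.1
time: 55.13
tcp_pos: [572.4, -225.1, 259.1]
orientation: [-0.423, 1.57, -0.423]
force: [0.7, -0.2, -0.7]
grip_width: 66.5
wrist soap 0.8 c [ 633. -175.] size [83. 55.] long axis deg -89.9 med [ 633. -173.]
wrist tin 0.81 c [ 636. -274.] size [101.  68.] long axis deg 89.9 med [ 633. -269.]
wrist peg 0.73 c [ 573. -236.] size [100.  18.] long axis deg 89.7 med [ 574. -233.]
wrist tub 0.85 c [ 624. -233.] size [222. 181.] long axis deg -89.4 med [ 602. -214.]
top soap 0.85 c [ 620. -177.] size [82. 54.] long axis deg 89.7 med [ 620. -191.]
top tin 0.81 c [279. 281.] size [81. 59.] long axis deg 26.6 med [292. 290.]
top tin 0.64 c [ 621. -273.] size [94. 60.] long axis deg 87.6 med [ 605. -302.]
top peg 0.47 c [ 559. -204.] size [38. 18.] long axis deg 89.7 med [ 559. -203.]
top brush 0.66 c [507.  12.] size [44. 29.] long axis deg 0.0 med [508.  12.]
top brush 0.35 c [ 277. -224.] size [99. 80.] long axis deg -44.0 med [ 273. -219.]
(330, 360, 3) (330, 419, 3)
```

View pics/end.png

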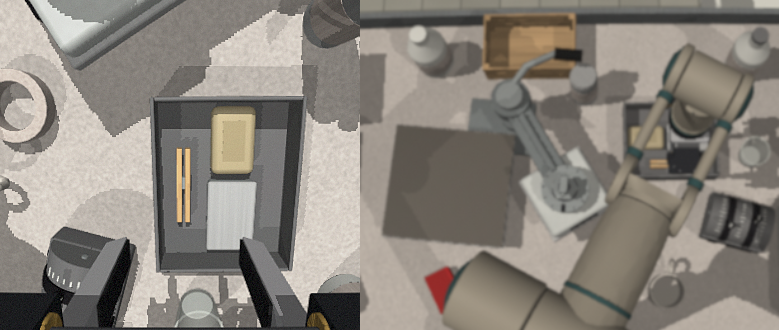

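The bed is empty, and the soap, tin and peg all lie in the tub.

```bash
python3 -c "
from rig import order
print(order.sign_off())"
```

```text
the job is handed in; nothing more can be done
None
```

The job is done and handed in at about 55 s of the 210 s allowed; the hand-in reports no verdict.

- **Jam nut:** I loosened it about 42°, and after setting the screw tightened it until the wrist moment jumped to 2.7 Nm at the hard stop. The last picture puts the nut within about 2° of its zero.
- **Pressure screw:** The pointer stood centred on the black mark before tightening. After tightening, the bar measured about 0.9° anticlockwise of the mark. A rougher reading of the nose alone gave 3 to 4° the other way; I trust the bar. I did not measure it again before handing in.
- **Timer:** My first setting overshot to about 3.3 and 5.4 because of a 3 mm error in where I had placed the timer. After correcting, the wheels read about 2.93 and 5.02.
- **Press bed:** Soap, tin and peg were on it, and no brush was there. All three now lie in the grey tub and the bed is empty. I did not move the red look-alike or the other things on the table.

The networks gave a few false hits. One was a "brush" at the press head in the last top view, where the picture shows none.

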